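# Centre-punch a bracket blank through a marking template

### The job

Take the spring-loaded centre punch out of the tool rack, stand its nose upright in the countersunk hole of the marking template and press it straight down on the bracket blank until its hidden spring snaps, without ramming it hard against its stop. Snap it nowhere else, then hang the punch gently back in its place in the rack and leave everything else as it is.

Things in the scene. Friction and masses are not known exactly. Their poses are not given: they have to be found in the camera images.
- punch: spring punch: stout metal tool hanging upright in the rack. Origin at the centre of the barrel's lower mouth, z up towards its cap. Barrel 18 mm across (12 mm at the mouth), collar 28 mm across at z = 28 to 36 mm by which it hangs, square grip sleeve from 40 to 86 mm, round cap 21 mm across up to 96 mm. About 130 g. A nose sticks out below the mouth (see joint nose)
- punch_grip (a point): on the punch's axis at mid-height of its ribbed square aluminium grip sleeve, 62 mm above the punch's origin: the place to hold it. The sleeve is 20 x 20 mm, its flat sides facing along the punch's x and y axes; fingers across two flats keep the tool straight, and its x axis lies roughly along the rack's x (across the row)
- nose (a joint): how far the nose is pushed in: 0 (out) to 9 mm (hard stop). It takes about 3 N at first, 14 N at 6 mm, where the spring snaps and the force falls (8 N at 8.5 mm); snapped counts beyond 6.8 mm; let go, it springs out. Nose 6 mm thick, its end 4 mm tapering to 3 mm. Fully out it stands 20 to 34 mm below the barrel's mouth: this differs each time and is not measured
- fixture: marking fixture, fixed: grey base 170 x 100 x 20 mm (origin under its centre, x along the long side), on it the aluminium blank, over that a dark steel template plate 100 x 56 mm, its top 32 mm above the bench, held by two knurled thumb nuts 18 mm across with studs up to 18 mm above the template, more than 20 mm from the hole's axis
- blank: the bracket blank, an aluminium plate 140 x 66 x 4 mm lying on the fixture's base under the template, its top 24 mm above the bench. Origin at the centre of its underside. Fixed in the fixture
- template_hole (a point): centre of the mouth of the only hole in the template, at the height of its top face: 10 mm across, countersunk to 16 mm at the top, going 8 mm down to the blank; the punch's nose goes in it, vertical. It lies off the template's centre, 18 mm towards -x and 8 mm towards +y of the fixture
- rack: tool rack: plywood block 56 x 160 x 64 mm, fixed (origin under its centre, long side along y), with three upright through holes 50 mm apart along its y axis. In them hang, in any order, the punch, a hex driver with a black bulb handle and a flat needle file. Hanging, a tool's collar lies on the rack's top; the punch's origin is then 28 mm below that top
- rack_hole0 (a point): centre of the mouth of the first rack hole (y = -50 mm in the rack), at the rack's top, 64 mm above the bench; 22 mm across, with a 3 mm chamfer, right through the rack
- rack_hole1 (a point): the same for the middle rack hole (y = 0)
- rack_hole2 (a point): the same for the last rack hole (y = +50 mm)
- hex_driver: hex driver with black bulb handle 26 mm across, in the rack, its top 124 mm above the bench; origin 36 mm above the bench on its axis. Leave it alone
- needle_file: flat needle file in the rack, its top 134 mm above the bench; origin 36 mm above the bench on its axis. Leave it alone
- spray_can: closed spray can, 52 mm across, 150 mm high, origin under its centre. Leave it alone
- motor: small round electric motor, 39 mm across, 36 mm high with its shaft, origin under its centre. Leave it alone
- carbon_arm: flat black arm plate, 160 x 24 x 6 mm with a round end, origin under its middle. Leave it alone
- pliers: pliers lying flat, 140 mm long, 16 mm high, origin at the pivot. Leave them alone
- meter: hand-held meter, 130 x 70 x 30 mm, lying flat, origin under its centre. Leave it alone
- washer_block: small aluminium block 50 x 30 x 18 mm with two holes, origin under its centre. Leave it alone
Things that resemble listed ones, but are neither listed nor needed, are in the scene too. There is more than one size of the fixture; the one meant has the size given above.

How it is judged:
By the outcome, as a careful person would: the job done as asked, in the order asked, and still so for the second after the job is handed in, with the robot touching nothing.
It also fails if it takes over 64 s, if anything falls off the work surface, if the arm or the gripper's body presses on something with over 40 N, if the wrist force passes 120 N, or if a joint passes its speed limit or range.

### The arm

A 7-joint arm with a two-finger parallel gripper is mounted at the origin on the work surface. World frame = base frame: x ahead of the robot, y to its left, z up, the work surface at z = 0. Lengths are in m, angles in rad, forces in N, time in s.
With the tool pointing down it reaches from about 0.425 to 0.875 m from the base axis. Payload 4.7 kg.
Tool frame: the origin (TCP) lies on the centre line of the jaws, within the pads' length; the fingertips stand 8 mm ahead of it and the grasp point (between the pads) lies 11 mm behind it; z points along the fingers, y is the direction in which the jaws open and shut (so a half turn about z gives the same grasp; the last joint's range is limited). The gripper opens to 87 mm and grips with 3 to 60 N. Pads are 19 mm wide; open, the fingers measure 117 mm over their backs; the gripper's body (75 mm by 190 mm) begins 51 mm behind the grasp point.
Start: joints at [1.29, 0.321, -0.07, 1.45, 0.023, 1.371, -0.057], TCP at [0.189, -0.622, 0.231] pointing down, gripper open.
Joint ranges: [-2.86, 2.86], [-0.3, 2.09], [-1.38, 1.24], [0.06, 2.45], [-1.56, 4.7], [0.09, 2.05], [-2.69, 2.69]. Speed limits (rad/s): [2.57, 2.57, 3.14, 3.14, 3.14, 3.14, 3.14].

### API

Orientations are given as a rotation vector (axis times angle).
In Python, from bench import status, optics, order gives the robot as it stands.
- The arm moves only by the tool step_arm, never from a script. Its argument "rows" is a list of rows, each a list of 3 entries, a list of its own where there are three numbers: the turn, a rotation vector about the tool's x, y, z in degrees, then the shift along the tool's x, y, z in mm, then the finger opening in mm, from 0 to 87. A call has 1 to 12 rows; each row shifts and turns the pose as measured when the row begins, along the tool's axes as they then stand; what a row does not reach is not made up. A row lasts 1/12 s, in which the tool goes at most 41.7 mm and 7.16 degrees, less where a joint would pass 70% of its speed; a pose out of reach is approached as far as the arm can. A call is refused whole if a number of a shift passes 41.7 or a number of a turn 7.16, either way. A call with a gripper value outside its range is refused whole. The fingers move at their own pace and stop on an object; "grip_force" is the grip in N (left out, the last holds). Time passes only in rows, so rows that do not move let the fingers close. It gives the time, the measured TCP pose, the force and the opening at its end, in the units of the state.
- status.get_state(): the state, without advancing time (a new reading comes with each control period).
- optics.get_image(name): name is "side" or "top"; returns a dict with "frame" (384x512x3 uint8, red, green, blue), "range_z" (384x512 float32, m along the optical axis (not along the pixel's ray), 0 where there is no reading), "K" (3x3 intrinsics, pixels), "k1" (the pictures are not rectified: a ray, as slopes to the right and down, at radius r is drawn at 1 + k1 r^2 times it, then the intrinsics apply), "R" (3x3) and "t" (3): a world point X has camera coordinates R X + t. Camera axes: x right, y down, z forward; pixel columns grow to the right and rows downward; lengths in m; the calibration is good to about 2 mm. A picture is of the moment at which its call begins.
- order.close_job(): hands the job in, once; it reports no verdict.
The state is a dict: "time": time; "joint_positions": joint angles; "qd": joint speeds; "joint_torque": joint torques, N m; "position": TCP position; "tool_rot": TCP orientation; "ft_force": force on the tool from outside, world axes, zero at the start; "torque": the same for the moment, N m; "grip_width": opening from 0.0 (shut) to 1.0 (fully open).
Only numpy, scipy, OpenCV 4.12 (cv2) and the standard library are available. Lean on these libraries where they do the work, as an engineer would, in place of code of your own. Each camera call takes 0.05 s, during which the arm holds its last target.

## Working session

There is one attempt and no reset: what is moved stays moved. The work goes in short steps, Python scripts to look and compute and a tool call to move; the robot and the scene stay as the last step left them, time stands still between calls to the robot, and variables do not carry over. Pictures are saved under pics/ and viewed, and the job is handed in when it is done.

Besides the shell and the picture viewer there is one more tool, called as name(argument=value, ...), one argument or row to a line, values as JSON. step_arm: Moves the arm, as the interface text tells. Its arguments: {"type":"object","properties":{"rows":{"type":"array"},"grip_force":{"type":"number"}},"required":["rows"]}

```bash
mkdir -p pics; ls
python3 - <<'E'
from bench import status, optics
import cv2,numpy as np
print(status.get_state())
for n in("side","top"):
    d=optics.get_image(n); np.savez(f"{n}0.npz",**d)
    cv2.imwrite(f"pics/{n}0.png",cv2.resize(d["frame"][:,:,::-1],(768,576),interpolation=cv2.INTER_CUBIC))
    print(n,d["K"],d["k1"],d["R"],d["t"])
E
```

```text
pics
{'time': 0.0, 'joint_positions': array([ 1.29008013,  0.32183575, -0.07006934,  1.45169231,  0.0226003 ,
        1.37078564, -0.05686245]), 'qd': array([2.28862484e-05, 1.69382972e-03, 2.56220308e-04, 1.06841752e-03,
       2.77440658e-03, 8.36148487e-04, 9.22560294e-06]), 'joint_torque': array([-3.93158427e-05, -4.91286993e+01, -4.03884519e-01, -3.12536895e+01,
       -6.40479103e-02,  4.37580119e-02,  1.82288863e-04]), 'position': array([ 0.18865217, -0.62145321,  0.22944441]), 'tool_rot': array([-3.10563504e+00, -4.61226294e-01,  6.06428799e-04]), 'ft_force': array([0.58802309, 0.24363874, 0.13212547]), 'torque': array([-0.00996485, -0.00658055,  0.00332375]), 'grip_width': 1.0031420431650766}
side [[424.34251464   0.         257.19987147]
 [  0.         424.34251464 186.76808163]
 [  0.           0.           1.        ]] -0.06856124163405067 [[-0.79667501 -0.60408662 -0.01970482]
 [-0.37394734  0.51825392 -0.76913995]
 [ 0.47483925 -0.60538601 -0.63877654]] [0.40446669 0.25796267 0.97860372]
top [[449.40418002   0.         262.44951242]
 [  0.         449.40418002 192.76170094]
 [  0.           0.           1.        ]] -0.16084501347176508 [[ 1.44527748e-03 -9.99822040e-01 -1.88095629e-02]
 [-9.98448852e-01 -3.95878986e-04 -5.56752494e-02]
 [ 5.56578951e-02  1.88608526e-02 -9.98271740e-01]] [0.03018378 0.47251995 1.59516349]
```

View pics/side0.png

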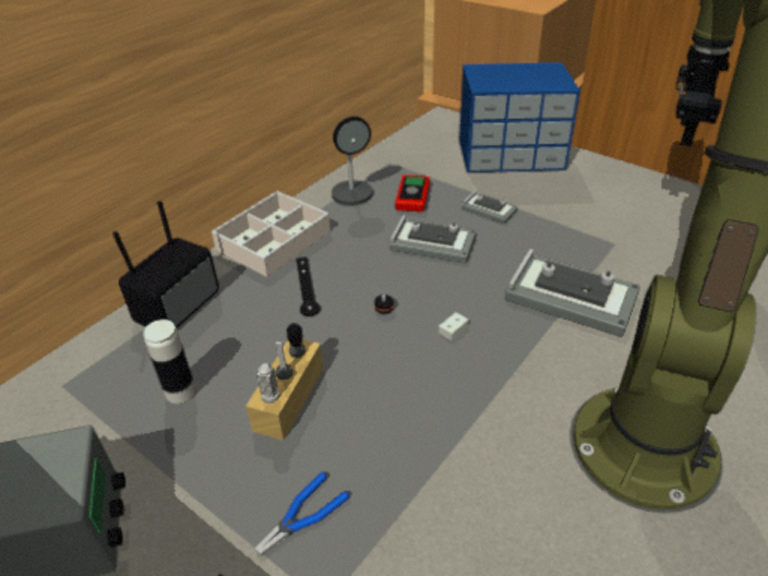

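View pics/top0.png

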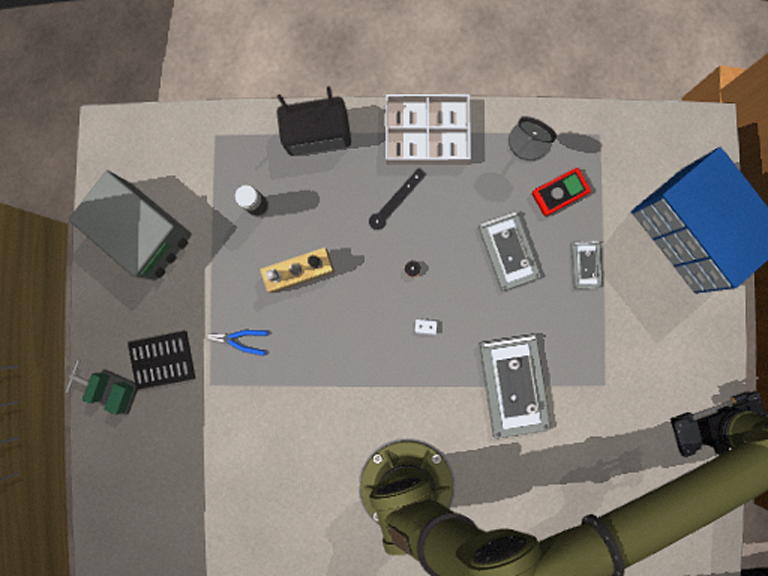

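The side view shows the rack at about (285,385), with the punch probably the grey tool nearest the camera at (268,382). Three fixtures of different sizes are at (433,238), (489,207) and (572,290). The top view shows the rack at (297,270) and the fixtures at (510,250), (587,265) and (516,385).

```bash
cat > h.py <<'E'
import numpy as np,cv2
def load(n,i=0): return dict(np.load(f"{n}{i}.npz"))
def slopes(d,u,v):
    K=d["K"];k1=float(d["k1"]); x=(np.asarray(u,float)-K[0,2])/K[0,0]; y=(np.asarray(v,float)-K[1,2])/K[1,1]
    a=x.copy();b=y.copy()
    for _ in range(20):
        f=1+k1*(a*a+b*b); a=x/f;b=y/f
    return a,b
def onplane(d,u,v,z):
    a,b=slopes(d,np.asarray(u,float),np.asarray(v,float)); R=d["R"];C=-R.T@d["t"]
    D=np.stack([a,b,np.ones_like(a)],-1)@R
    return C+D*((z-C[2])/D[...,2])[...,None]
def cloud(d):
    v,u=np.mgrid[0:384,0:512].astype(float); a,b=slopes(d,u,v); z=d["range_z"]
    return (np.stack([a*z,b*z,z],-1)-d["t"])@d["R"]
def proj(d,X):
    X=np.atleast_2d(X);c=X@d["R"].T+d["t"];a=c[:,0]/c[:,2];b=c[:,1]/c[:,2];f=1+float(d["k1"])*(a*a+b*b)
    return np.stack([d["K"][0,0]*a*f+d["K"][0,2],d["K"][1,1]*b*f+d["K"][1,2]],-1)
def ray(d,u,v):
    a,b=slopes(d,np.float64(u),np.float64(v));return -d["R"].T@d["t"], d["R"].T@np.array([a,b,1.])
def tri(d1,p1,d2,p2):
    (c1,r1),(c2,r2)=ray(d1,*p1),ray(d2,*p2); A=np.stack([r1,-r2],1); s=np.linalg.lstsq(A,c2-c1,rcond=None)[0]
    a=c1+s[0]*r1;b=c2+s[1]*r2; return (a+b)/2,np.linalg.norm(a-b)
def crop(d,x0,y0,w,h,name,s):
    cv2.imwrite("pics/"+name,cv2.resize(d["frame"][y0:y0+h,x0:x0+w,::-1],None,fx=s,fy=s,interpolation=cv2.INTER_CUBIC))
E
python3 - <<'E'
from h import *
t=load("top");s=load("side")
a=lambda d,x,y,w,h,k:cv2.resize(d["frame"][y:y+h,x:x+w,::-1],None,fx=k,fy=k,interpolation=cv2.INTER_CUBIC)
crop(t,165,155,66,48,"r_top.png",10); crop(s,155,205,70,95,"r_side.png",6)
crop(t,310,135,100,72,"f_top.png",8); crop(s,250,125,100,55,"f_side.png",8)
# fixtures sizes: masks of range-height
for n,d in(("top",t),("side",s)):
    P=cloud(d); ok=d["range_z"]>0
    for nm,(x,y) in {"mid":(510,250),"small":(587,265),"big":(516,385)}.items():
        if n=="top": print(nm,P[int(y*2/3),int(x*2/3)])
P=cloud(t)
for nm,(x0,y0,x1,y1) in {"mid":(312,135,368,200),"small":(376,155,406,198),"big":(315,218,375,297),"rack":(168,160,226,198)}.items():
    Q=P[y0:y1,x0:x1]; 
    lo=0.01 if nm!="rack" else .055
    m=(Q[...,2]>lo)&(Q[...,2]<(.04 if nm!="rack" else .072))&(Q[...,2]!=0)
    r=cv2.minAreaRect((Q[m][:,:2]*1000).astype(np.float32)); print(nm,r,np.median(Q[m][:,2]))
E
```

```text
mid [ 0.56718739 -0.24589063  0.02971548]
small [ 0.53309535 -0.4334886   0.01671799]
big [ 0.24834618 -0.25735299  0.03523427]
mid ((568.4143676757812, -249.0128936767578), (190.14646911621094, 231.943359375), 87.7809829711914) 0.02414426826418588
small ((529.7676391601562, -444.927490234375), (119.00286865234375, 91.7479248046875), 2.948551893234253) 0.017599504532571277
big ((241.87696838378906, -260.7234191894531), (184.44656372070312, 261.3384704589844), 87.02269744873047) 0.02950813689385886
rack ((517.2711181640625, 259.1944885253906), (57.54854202270508, 161.94949340820312), 18.12737274169922) 0.06449157799601844
```

View pics/r_side.png

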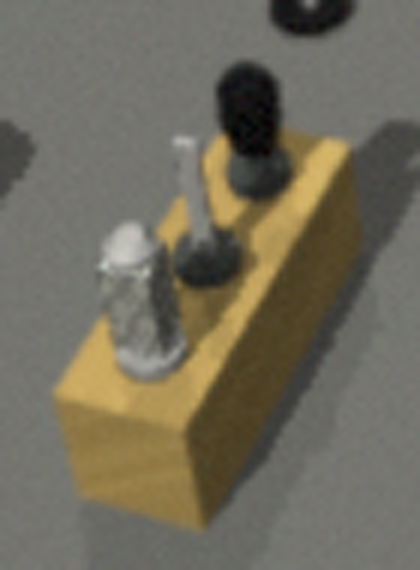

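View pics/r_top.png

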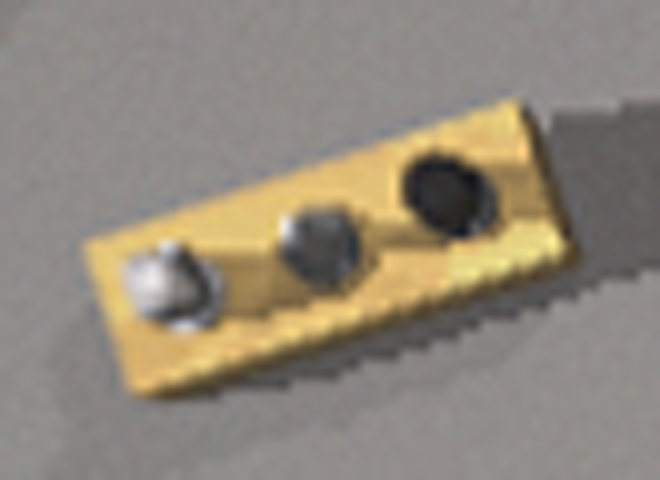

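View pics/f_top.png

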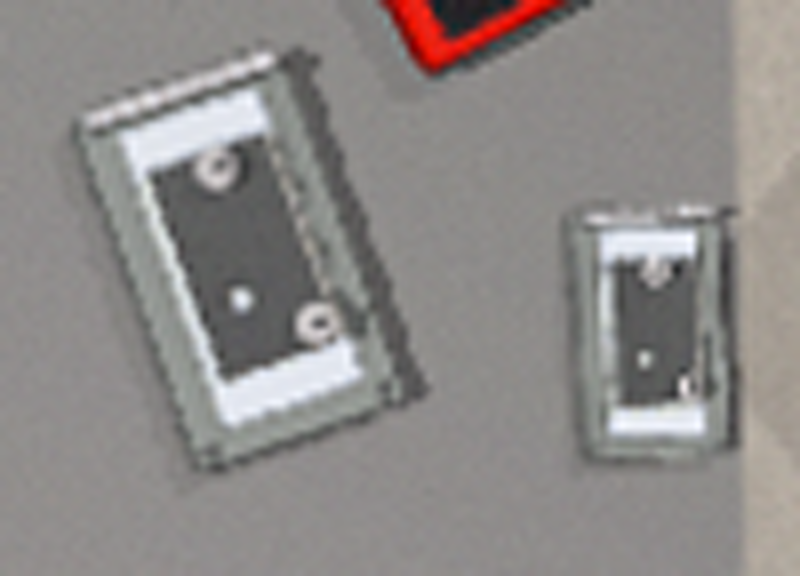

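View pics/f_side.png

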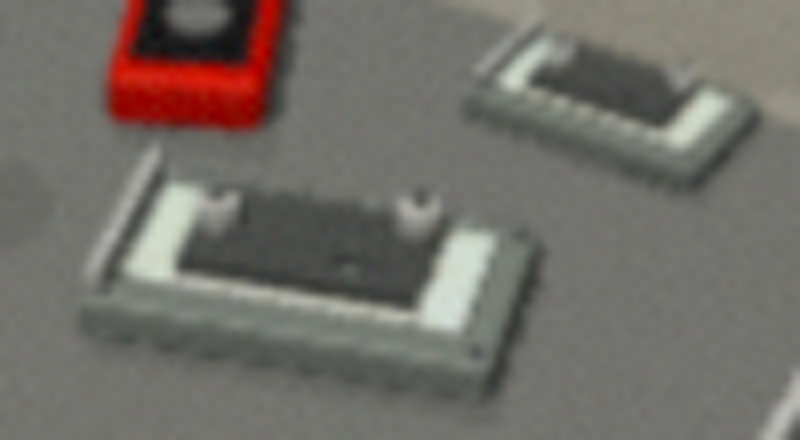

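The punch is the silver tool at the rack's left end in the top view. The middle fixture is the candidate, so I'll check its size and the hole and rack geometry.

Run:
```python
from h import *
t=load("top");s=load("side")
np.set_printoptions(precision=4,suppress=True)
tp=lambda x,y:(310+(x+.5)/8-.5,135+(y+.5)/8-.5)
def L(P): return [round(float(np.linalg.norm(P[i]-P[(i+1)%4]))*1000,1) for i in range(4)]
c=np.array([tp(*p) for p in[(75,122),(205,470),(405,397),(283,52)]]);P=onplane(t,c[:,0],c[:,1],.02);print("base",P[:,:2],L(P))
# dark template by mask
g=cv2.cvtColor(t["frame"],cv2.COLOR_RGB2GRAY)[135:200,312:362]
big=cv2.resize(g,None,fx=8,fy=8,interpolation=cv2.INTER_CUBIC)
m=(big<88).astype(np.uint8);n,l,st,ce=cv2.connectedComponentsWithStats(m);
for i in range(1,n):
    if st[i,4]>1000:print(st[i],ce[i])
# bright blank, top
# hole: bright spot inside template
x0,y0=310+24,135+34
w=g[ (y0-135):(y0-135)+7, (x0-312):(x0-312)+12]; print(w)
gs=cv2.cvtColor(s["frame"],cv2.COLOR_RGB2GRAY)[153:164,286:302];print(gs)
# blank corners (z .024): visible outer corners
c=np.array([tp(*p) for p in[(122,133),(225,428),(362,373),(262,90)]]);P=onplane(t,c[:,0],c[:,1],.024);print("blank",P[:,:2],L(P),P.mean(0))
c=np.array([tp(*p) for p in[(148,172),(222,383),(345,340),(262,135)]]);P=onplane(t,c[:,0],c[:,1],.032);print("templ",P[:,:2],L(P),P.mean(0))
h=tp(241,299);print("hole",onplane(t,*h,.032),onplane(t,*h,.024))
hs=(250+350.5/8-.5,125+268.5/8-.5);print("hole side",onplane(s,*hs,.032),onplane(s,*hs,.026))
rp=lambda x,y:(165+(x+.5)/10-.5,155+(y+.5)/10-.5)
c=np.array([rp(*p) for p in[(85,243),(132,397),(575,255),(520,97)]]);P=onplane(t,c[:,0],c[:,1],.064);print("rack",P[:,:2],L(P),P.mean(0))
rs=lambda x,y:(155+(x+.5)/6-.5,205+(y+.5)/6-.5)
c=np.array([rs(*p) for p in[(55,395),(187,433),(352,145)]]);P=onplane(s,c[:,0],c[:,1],.064);print("rack side",P[:,:2],np.linalg.norm(P[0]-P[1]),np.linalg.norm(P[2]-P[1]),(P[0]+P[2])/2)
print("cap top", onplane(t,*rp(155,283),.132), "side cap",onplane(s,*rs(133,243),.132), tri(t,rp(155,283),s,rs(133,243)))
print("collar", onplane(t,*rp(190,300),.072),onplane(s,*rs(150,355),.072))
```

```text
base [[ 0.6266 -0.1721]
 [ 0.4703 -0.2291]
 [ 0.503  -0.3196]
 [ 0.6588 -0.2665]] [166.5, 96.2, 164.6, 99.7]
[ 365    0   35   59 1012] [387.2154  22.1374]
[[ 90  94  92  94  94  88  90  93  94  90  92  92]
 [ 88  93  91  89  78  84  90  86  90  89  92  95]
 [ 76  91  91  87 101 174 183 114  88  93  92  93]
 [114  88  92  81  97 199 232 153  84  95  92  91]
 [149  83  91  85  91 148 176 111  90  93  94  93]
 [193  71  90  95  92  98  97  85  90  92  94  93]
 [213 107  86  89  89  88  88  90  91  92  96  88]]
[[ 80  76  76  75  71  77  74  76  76  70  75  75  74  96 118 130]
 [ 76  77  76  77  75  78  75  77  77  74  74  79  73  84 100 105]
 [ 74  75  74  72  77  73  74  80  79  76  75  74  73  77  79  82]
 [ 76  78  77  74  77  72  71  73  77  71  77  75  73  79  76  72]
 [ 77  76  77  76  74  67  60  63  67  67  71  72  72  76  74  73]
 [ 75  72  74  77  73  72  75  92  83  71  69  71  73  73  74  76]
 [ 65  69  73  76  75  77  79  86  85  73  76  74  73  76  76  76]
 [ 70  66  62  59  63  68  66  73  75  73  73  73  74  74  75  75]
 [134 115  98  84  74  71  71  65  61  64  64  65 
[... 275 characters left out ...]
465  0.024 ]
templ [[ 0.6024 -0.2032]
 [ 0.5082 -0.2353]
 [ 0.5275 -0.2906]
 [ 0.6192 -0.2545]] [99.5, 58.5, 98.6, 54.0] [ 0.5644 -0.2459  0.032 ]
hole [ 0.5457 -0.2442  0.032 ] [ 0.5465 -0.2454  0.024 ]
hole side [ 0.5414 -0.2371  0.032 ] [ 0.5458 -0.2442  0.026 ]
rack [[0.5184 0.3435]
 [0.4643 0.3261]
 [0.514  0.1705]
 [0.5694 0.1902]] [56.8, 163.3, 58.8, 161.5] [0.5165 0.2576 0.064 ]
rack side [[0.5169 0.3434]
 [0.4628 0.326 ]
 [0.5143 0.1741]] 0.056815594693726164 0.16041648077456597 [0.5156 0.2588 0.064 ]
cap top [0.499  0.3045 0.132 ] side cap [0.4966 0.3077 0.132 ] (array([0.4995, 0.3054, 0.1281]), np.float64(0.0003421622178430662))
collar [0.4978 0.3043 0.072 ] [0.4958 0.3113 0.072 ]
```

The middle fixture matches: its blank measures about 140 x 66 mm and its template about 99 x 56 mm. Estimates so far:

| Point | x (m) | y (m) | Check |
|---|---|---|---|
| Hole | 0.5457 | -0.2443 | agrees with the layout given |
| Punch axis | 0.4997 | 0.3055 | on the rack's +y hole |

The rack's yaw is about 18°. I'll turn the jaws along the rack's x first.

```bash
cat > plan.py <<'E'
import sys,numpy as np
from bench import status
from scipy.spatial.transform import Rotation as Ro
np.set_printoptions(precision=4,suppress=True)
def rep(target=None,yaw=None):
    s=status.get_state();R=Ro.from_rotvec(s["tool_rot"]).as_matrix()
    print("t",round(s["time"],2),"pos",s["position"],"yaw y",round(np.degrees(np.arctan2(R[1,1],R[0,1])),2),"z",R[:,2],"F",s["ft_force"],"T",s["torque"],"w",round(s["grip_width"]*87,1),"q",s["joint_positions"])
    if target is not None: print("shift tool mm",R.T@(np.array(target)-s["position"])*1000)
    y=np.radians(yaw if yaw is not None else 18.0)
    G=np.array([[-np.sin(y)*-1*1,np.cos(y),0],[-np.cos(y),np.sin(y),0],[0,0,-1]])
    G=np.stack([np.cross([np.cos(y),np.sin(y),0],[0,0,-1]),[np.cos(y),np.sin(y),0],[0,0,-1]],1)
    print("turn tool deg",np.degrees(Ro.from_matrix(R.T@G).as_rotvec()))
if __name__=="__main__":
    a=[float(x) for x in sys.argv[1:]]
    rep(a[:3] if len(a)>=3 else None, a[3] if len(a)>3 else None)
E
python3 plan.py .40 -.30 .23 18
```

```text
t 0.1 pos [ 0.1887 -0.6215  0.2296] yaw y -73.11 z [-0.0006  0.0017 -1.    ] F [-0.8755 -0.1914 -0.0573] T [-0.0538 -0.0115  0.0309] w 87.2 q [ 1.2901  0.3218 -0.0701  1.4516  0.0226  1.3708 -0.0569]
shift tool mm [ 295.6216 -246.2169   -0.0258]
turn tool deg [ -0.0813  -0.0773 -91.1066]
```

step_arm(
  rows=[
    [[0,0,-7],[0,0,0],87],
    [[0,0,-7],[0,0,0],70],
    [[0,0,-7],[0,0,0],60],
    [[0,0,-7],[0,0,0],50],
    [[0,0,-7],[0,0,0],50],
    [[0,0,-7],[0,0,0],50],
    [[0,0,-7],[0,0,0],50],
    [[0,0,-7],[0,0,0],50],
    [[0,0,-7],[0,0,0],50],
    [[0,0,-7],[0,0,0],50],
    [[0,0,-7],[0,0,0],50],
    [[0,0,-7],[0,0,0],50],
  ],
)

```text
time: 1.1
position: [0.1873, -0.6175, 0.2212]
tool_rot: [-1.949, -2.446, -0.014]
ft_force: [0.6, 0.7, 0.1]
grip_width: 0.573
```

```bash
python3 plan.py .40 -.30 .25 18
```

```text
t 1.1 pos [ 0.1873 -0.6175  0.2212] yaw y 12.91 z [-0.0052  0.0153 -0.9999] F [0.6023 0.655  0.0931] T [-0.0281 -0.1102 -0.0154] w 49.8 q [ 1.4442  0.3402 -0.2685  1.4543  0.0895  1.3754  1.3968]
shift tool mm [262.4324 278.1531 -25.0548]
turn tool deg [-0.0532 -0.9228 -5.0949]
```

step_arm(
  rows=[
    [[0,-0.1,-0.7],[33,35,-4],50],
    [[0,-0.1,-0.7],[33,35,-4],50],
    [[0,-0.1,-0.7],[33,35,-4],50],
    [[0,-0.1,-0.7],[33,35,-4],50],
    [[0,-0.1,-0.7],[33,35,-4],50],
    [[0,-0.1,-0.7],[33,35,-4],50],
    [[0,-0.1,-0.7],[33,35,-4],50],
  ],
)

```text
time: 1.68
position: [0.3359, -0.3673, 0.2406]
tool_rot: [-1.856, -2.517, -0.003]
ft_force: [0.7, -0.0, -1.0]
grip_width: 0.576
```

```bash
python3 plan.py .48 .0 .25 18
```

```text
t 1.68 pos [ 0.3359 -0.3673  0.2406] yaw y 17.19 z [-0.0101  0.0097 -0.9999] F [ 0.7078 -0.0402 -0.9503] T [ 0.0056 -0.2103  0.0154] w 50.1 q [ 1.2319  0.0214 -0.4588  1.7792  0.0098  1.3572  1.0709]
shift tool mm [308.3772 246.1684  -7.2298]
turn tool deg [-0.3807 -0.7047 -0.8114]
```

step_arm(
  rows=[
    [[0,-0.1,-0.1],[38,31,-2],50],
    [[0,-0.1,-0.1],[38,31,-2],50],
    [[0,-0.1,-0.1],[38,31,-2],50],
    [[0,-0.1,-0.1],[38,31,-2],50],
    [[0,-0.1,-0.1],[38,31,-2],50],
    [[0,-0.1,-0.1],[38,31,-2],50],
    [[0,-0.1,-0.1],[38,31,-2],50],
    [[0,-0.1,-0.1],[38,31,-2],50],
  ],
)

```text
time: 2.35
position: [0.4555, -0.0566, 0.2527]
tool_rot: [-1.845, -2.542, 0.017]
ft_force: [1.4, -0.3, -0.6]
grip_width: 0.573
```

```bash
python3 plan.py .4997 .3055 .23 18
```

```text
t 2.35 pos [ 0.4555 -0.0566  0.2527] yaw y 18.04 z [-0.0069 -0.0081 -0.9999] F [ 1.4166 -0.3124 -0.6129] T [-0.0573 -0.2161 -0.0271] w 49.8 q [ 0.9521 -0.0953 -0.8288  1.837  -0.0625  1.3754  0.4529]
shift tool mm [330.7534 154.3987  19.4922]
turn tool deg [-0.5199  0.3214  0.0376]
```

step_arm(
  rows=[
    [[-0.1,0.1,0],[38,18,0],50],
    [[-0.1,0.1,0],[38,18,0],50],
    [[-0.1,0.1,0],[38,18,0],50],
    [[-0.1,0.1,0],[38,18,0],50],
  ],
)

```text
time: 2.68
position: [0.476, 0.1086, 0.252]
tool_rot: [1.845, 2.541, -0.001]
ft_force: [0.4, -0.2, 0.6]
grip_width: 0.575
```

```bash
python3 plan.py .4997 .3055 .23 18
```

```text
t 2.68 pos [0.476  0.1086 0.252 ] yaw y 18.02 z [ 0.0006 -0.0015 -1.    ] F [ 0.3806 -0.1783  0.5724] T [ 0.0597 -0.1334  0.0025] w 50.0 q [ 0.7959 -0.004  -1.0569  1.7781 -0.002   1.3652  0.0539]
shift tool mm [179.9717  83.467   21.7375]
turn tool deg [0.0064 0.0912 0.0158]
```

Joint 3 is drifting towards its limit. I'll swing the remaining azimuth at a longer reach, where joint 1 does more of the work.

```bash
python3 plan.py .77 .17 .30 18
```

```text
t 2.68 pos [0.476  0.1086 0.252 ] yaw y 18.02 z [ 0.0006 -0.0015 -1.    ] F [ 0.3806 -0.1783  0.5724] T [ 0.0597 -0.1334  0.0025] w 50.0 q [ 0.7959 -0.004  -1.0569  1.7781 -0.002   1.3652  0.0539]
shift tool mm [-32.5944 298.6147 -47.9004]
turn tool deg [0.0064 0.0912 0.0158]
```

step_arm(
  rows=[
    [[0,0,0],[-4,40,-8],50],
    [[0,0,0],[-4,40,-8],50],
    [[0,0,0],[-4,40,-8],50],
    [[0,0,0],[-4,40,-8],50],
    [[0,0,0],[-4,40,-8],50],
    [[0,0,0],[-4,40,-8],50],
    [[0,0,0],[-4,40,-8],50],
    [[0,0,0],[-4,40,-8],50],
  ],
)

```text
time: 3.35
position: [0.7846, 0.1911, 0.3088]
tool_rot: [1.831, 2.548, -0.028]
ft_force: [2.4, -0.4, 1.3]
grip_width: 0.574
```

```bash
python3 plan.py .64 .45 .30 18
```

```text
t 3.35 pos [0.7846 0.1911 0.3088] yaw y 18.6 z [-0.0069 -0.0168 -0.9998] F [ 2.4079 -0.4361  1.3001] T [ 0.0492 -0.2202  0.022 ] w 49.9 q [ 0.0558  0.8193 -0.8889  0.7224  0.6304  1.794  -0.1695]
shift tool mm [291.5426 -54.3742   5.4622]
turn tool deg [-0.677   0.788   0.6001]
```

step_arm(
  rows=[
    [[-0.1,0.1,0],[40,-8,0],50],
    [[-0.1,0.1,0],[40,-8,0],50],
    [[-0.1,0.1,0],[40,-8,0],50],
    [[-0.1,0.1,0],[40,-8,0],50],
    [[-0.1,0.1,0],[40,-8,0],50],
  ],
)

```text
time: 3.77
position: [0.7096, 0.3611, 0.2879]
tool_rot: [-1.882, -2.501, 0.008]
ft_force: [0.4, -0.3, 0.1]
grip_width: 0.576
```

```bash
python3 plan.py .4997 .3055 .25 18
```

```text
t 3.77 pos [0.7096 0.3611 0.2879] yaw y 16.08 z [-0.0121  0.0028 -0.9999] F [ 0.4138 -0.2968  0.0672] T [-0.0031 -0.1428 -0.0147] w 50.1 q [-0.1147  0.7963 -0.9117  0.8266  0.5981  1.7301 -0.4647]
shift tool mm [   4.4755 -216.6765   40.2442]
turn tool deg [-0.6142 -0.3573 -1.9171]
```

step_arm(
  rows=[
    [[-0.1,0,-0.4],[0,-36,3],50],
    [[-0.1,0,-0.4],[0,-36,3],50],
    [[-0.1,0,-0.4],[0,-36,3],50],
    [[-0.1,0,-0.4],[0,-36,3],50],
    [[-0.1,0,-0.4],[0,-36,3],50],
  ],
)

```text
time: 4.18
position: [0.5212, 0.3283, 0.2616]
tool_rot: [-1.792, -2.547, 0.002]
ft_force: [-0.2, -1.1, 1.6]
grip_width: 0.58
```

```bash
python3 plan.py .4997 .3055 .22 18
```

```text
t 4.18 pos [0.5212 0.3283 0.2616] yaw y 19.76 z [-0.0232  0.0148 -0.9996] F [-0.1672 -1.0743  1.6434] T [-0.0318 -0.1601  0.018 ] w 50.5 q [ 0.2293  0.4451 -1.1048  1.4558  0.3691  1.4858 -0.5231]
shift tool mm [-15.0661 -27.2312  41.7531]
turn tool deg [-0.9851 -1.2331  1.7541]
```

step_arm(
  rows=[
    [[-0.4,-0.4,0.6],[-5,-9,14],50],
    [[-0.4,-0.4,0.6],[-5,-9,14],50],
    [[-0.2,-0.4,0.5],[-5,-9,12],50],
    [[0,0,0],[0,0,0],50],
    [[0,0,0],[0,0,0],50],
  ],
)

```text
time: 4.6
position: [0.4896, 0.3024, 0.2182]
tool_rot: [1.836, 2.543, -0.014]
ft_force: [0.3, -0.1, 0.6]
grip_width: 0.575
```

```bash
python3 - <<'E'
from bench import optics
from h import *
for n in("side","top"):
    d=optics.get_image(n); np.savez(f"{n}1.npz",**d)
crop(load("side",1),130,150,120,130,"r1_side.png",5);crop(load("top",1),150,130,100,80,"r1_top.png",7)
E
python3 plan.py .4997 .3055 .16 18
```

```text
t 4.7 pos [0.4902 0.3029 0.2186] yaw y 18.34 z [-0.0014 -0.0087 -1.    ] F [-0.6625 -0.4156  0.4447] T [ 0.0564 -0.1473  0.0184] w 49.9 q [ 0.3134  0.3656 -1.1269  1.6229  0.3406  1.3749 -0.5375]
shift tool mm [-0.087  10.0554 58.6057]
turn tool deg [-0.2323  0.4465  0.3435]
```

View pics/r1_side.png

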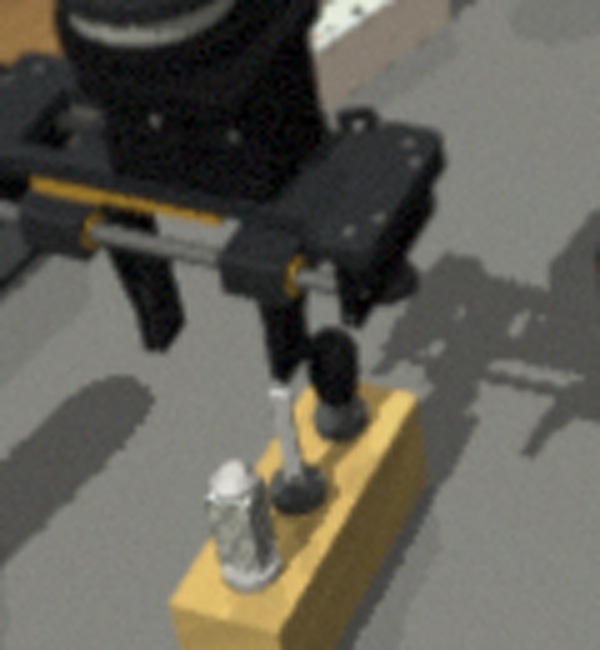

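View pics/r1_top.png

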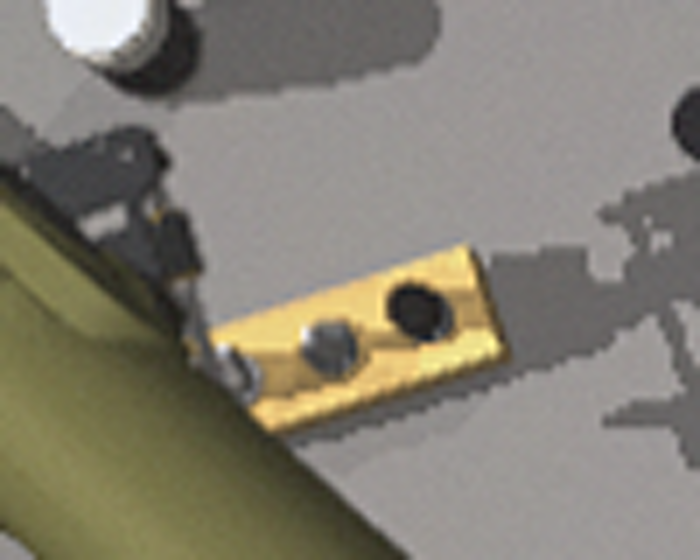

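The side crop shows the open fingers, with tips at about (160,345) and (285,375), straddling the area above the punch cap at (235,470). I'll check how far the spray can is from the gripper body, then centre.

Run:
```python
from h import *
np.set_printoptions(precision=4,suppress=True)
t=load("top");s=load("side",1)
print("can",onplane(t,248*2/3,198*2/3-2,.15))
print("fingertips mid side, at z tip .2105", onplane(s,130+222/5,150+360/5,.2105))
print("cap side",onplane(s,130+236/5,150+470/5,.132))
```

```text
can [0.6754 0.3539 0.15  ]
fingertips mid side, at z tip .2105 [0.4867 0.3086 0.2105]
cap side [0.4981 0.3048 0.132 ]
```

step_arm(
  rows=[
    [[-0.1,0.2,0.1],[0,5,15],50],
    [[-0.1,0.2,0.1],[0,5,15],50],
    [[0,0,0],[0,0,8],50],
    [[0,0,0],[0,0,0],50],
  ],
)

```text
time: 5.03
position: [0.5038, 0.3091, 0.1814]
tool_rot: [-1.844, -2.542, -0.009]
ft_force: [-0.9, -0.4, 0.1]
grip_width: 0.571
```

```bash
python3 plan.py .4997 .3055 .087 18
```

```text
t 5.03 pos [0.5038 0.3091 0.1814] yaw y 18.1 z [ 0.0026  0.0055 -1.    ] F [-0.8996 -0.3669  0.1005] T [-0.0461 -0.083   0.032 ] w 49.7 q [ 0.281   0.421  -1.096   1.6455  0.3838  1.3076 -0.5634]
shift tool mm [-2.581  -5.3698 94.3445]
turn tool deg [ 0.2409 -0.2557  0.0996]
```

step_arm(
  rows=[
    [[0.1,-0.2,0],[-2,-3,3],50],
    [[0,0,0],[0,-1,3],50],
    [[0,0,0],[0,0,0],50],
  ],
)

```text
time: 5.28
position: [0.5004, 0.3067, 0.1748]
tool_rot: [-1.842, -2.543, -0.004]
ft_force: [0.4, -0.2, 0.4]
grip_width: 0.571
```

```bash
python3 plan.py .4997 .3055 .087 18
```

```text
t 5.28 pos [0.5004 0.3067 0.1748] yaw y 18.14 z [ 0.0001  0.0028 -1.    ] F [ 0.3576 -0.1957  0.3666] T [-0.0709 -0.1179 -0.0285] w 49.7 q [ 0.2848  0.4203 -1.0961  1.6605  0.3844  1.2977 -0.5645]
shift tool mm [-1.1495 -1.0963 87.7643]
turn tool deg [ 0.0563 -0.1504  0.1439]
```

step_arm(
  rows=[
    [[0,0,0],[-1,-1,8],50],
    [[0,0,0],[0,0,12],50],
    [[0,0,0],[0,0,12],50],
    [[0,0,0],[0,0,12],50],
    [[0,0,0],[0,0,12],50],
    [[0,0,0],[0,0,8],50],
    [[0,0,0],[0,0,0],50],
  ],
)

```text
time: 5.87
position: [0.4993, 0.305, 0.1041]
tool_rot: [-1.843, -2.544, -0.003]
ft_force: [-1.0, -0.7, -1.0]
grip_width: 0.573
```

```bash
python3 plan.py .4997 .3055 .087 18
```

```text
t 5.87 pos [0.4993 0.305  0.1041] yaw y 18.15 z [ 0.0007  0.0019 -1.    ] F [-1.0248 -0.6897 -1.0302] T [-0.0223 -0.0992  0.0127] w 49.9 q [ 0.2472  0.4846 -1.048   1.7406  0.4507  1.1804 -0.6109]
shift tool mm [ 0.304   0.538  17.1357]
turn tool deg [ 0.0724 -0.0924  0.1493]
```

step_arm(
  rows=[
    [[0,0,0],[0,0,8],50],
    [[0,0,0],[0,0,7],50],
    [[0,0,0],[0,0,2],50],
    [[0,0,0],[0,0,0],50],
  ],
)

```text
time: 6.2
position: [0.499, 0.3052, 0.0847]
tool_rot: [-1.842, -2.543, -0.002]
ft_force: [0.2, -0.2, -0.1]
grip_width: 0.578
```

```bash
python3 - <<'E'
from bench import optics
from h import *
d=optics.get_image("side"); np.savez("side2.npz",**d)
crop(d,130,170,100,110,"r2_side.png",6)
E
python3 plan.py .4997 .3055 .087 18
```

```text
t 6.25 pos [0.499  0.3053 0.0849] yaw y 18.17 z [-0.0002  0.0021 -1.    ] F [-0.6678 -0.478  -0.2809] T [ 0.0171 -0.0981  0.05  ] w 50.0 q [ 0.2332  0.5064 -1.0321  1.7572  0.4715  1.1505 -0.6255]
shift tool mm [-0.0064  0.6892 -2.0923]
turn tool deg [ 0.025  -0.121   0.1717]
```

View pics/r2_side.png

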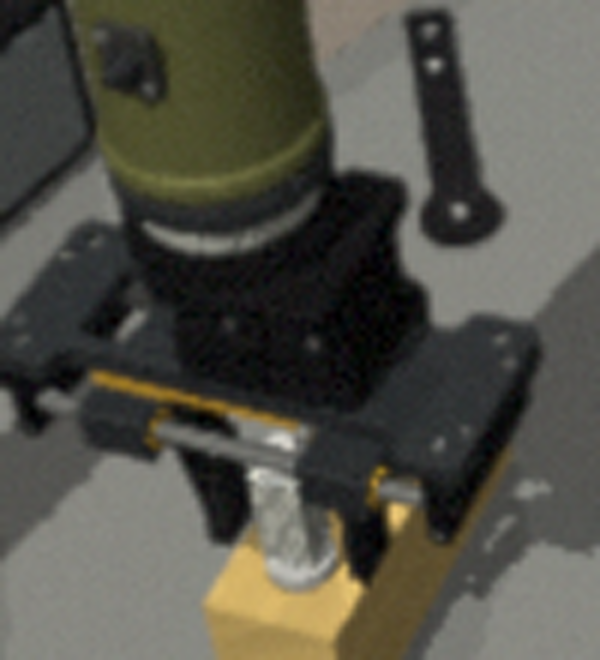

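The fingers straddle the sleeve, with the punch at (295,520) between finger tips at about (220,530) and (370,570). I'll raise 2 mm and close gently.

step_arm(
  rows=[
    [[0,0,0],[0,0,-2],40],
    [[0,0,0],[0,0,0],30],
    [[0,0,0],[0,0,0],24],
    [[0,0,0],[0,0,0],21],
    [[0,0,0],[0,0,0],19],
    [[0,0,0],[0,0,0],15],
    [[0,0,0],[0,0,0],15],
    [[0,0,0],[0,0,0],15],
  ],
  grip_force=12,
)

```text
time: 6.92
position: [0.5004, 0.3062, 0.0893]
tool_rot: [1.843, 2.543, 0.008]
ft_force: [0.4, 1.5, -0.3]
grip_width: 0.24
```

```bash
python3 plan.py .4997 .3055 .087 18
```

```text
t 6.92 pos [0.5004 0.3062 0.0893] yaw y 18.15 z [ 0.0034  0.0038 -1.    ] F [ 0.3809  1.5223 -0.329 ] T [ 0.0235 -0.1057  0.0503] w 20.9 q [ 0.2354  0.5016 -1.0352  1.753   0.4687  1.154  -0.6236]
shift tool mm [-0.428  -0.888   2.2889]
turn tool deg [ 0.255  -0.1456  0.1464]
```

step_arm(
  rows=[
    [[0,0,0],[0,0,0],10],
    [[0,0,0],[0,0,0],10],
    [[0,0,0],[0,0,-4],10],
    [[0,0,0],[0,0,-6],10],
    [[0,0,0],[0,0,0],10],
  ],
  grip_force=55,
)

```text
time: 7.33
position: [0.4996, 0.3056, 0.0992]
tool_rot: [-1.843, -2.544, -0.005]
ft_force: [0.4, 0.6, -1.9]
grip_width: 0.232
```

```bash
python3 plan.py .4997 .3055 .25 18
```

```text
t 7.33 pos [0.4996 0.3056 0.0992] yaw y 18.16 z [ 0.0015  0.0028 -1.    ] F [ 0.3753  0.5824 -1.9044] T [ 0.0364 -0.1664 -0.0384] w 20.1 q [ 0.2433  0.4905 -1.0443  1.7445  0.4567  1.1717 -0.6153]
shift tool mm [   0.205     0.3887 -150.7564]
turn tool deg [ 0.1308 -0.1238  0.1585]
```

step_arm(
  rows=[
    [[0,0,0],[0,0,-10],10],
    [[0,0,0],[0,0,-12],10],
    [[0,0,0],[0,0,-12],10],
    [[0,0,0],[0,0,-12],10],
    [[0,0,0],[0,0,-12],10],
    [[0,0,0],[0,0,0],10],
  ],
)

```text
time: 7.83
position: [0.4997, 0.3061, 0.1646]
tool_rot: [1.842, 2.545, 0.008]
ft_force: [0.8, -0.1, -1.5]
grip_width: 0.227
```

```bash
python3 plan.py .4997 .3055 .25 18
```

```text
t 7.83 pos [0.4997 0.3061 0.1646] yaw y 18.19 z [ 0.0031  0.0038 -1.    ] F [ 0.8138 -0.0613 -1.5318] T [ 0.0834 -0.1572  0.0357] w 19.8 q [ 0.2846  0.4249 -1.0929  1.6775  0.3919  1.2763 -0.5692]
shift tool mm [ -0.3185   0.1934 -85.3583]
turn tool deg [ 0.2359 -0.154   0.1939]
```

step_arm(
  rows=[
    [[0,0,0],[0,0,-25],10],
    [[0,0,0],[0,0,-30],10],
    [[0,0,0],[0,0,-25],10],
    [[0,0,0],[0,0,-10],10],
    [[0,0,0],[0,0,0],10],
  ],
)

```text
time: 8.25
position: [0.4985, 0.3049, 0.259]
tool_rot: [1.842, 2.544, 0.005]
ft_force: [0.2, -0.0, -2.2]
grip_width: 0.234
```

```bash
python3 - <<'E'
from bench import optics
from h import *
d=optics.get_image("side"); np.savez("side3.npz",**d)
crop(d,110,120,140,160,"r3_side.png",3.7)
E
python3 plan.py .5457 -.2443 .25 18
```

```text
t 8.3 pos [0.4983 0.3048 0.2581] yaw y 18.2 z [ 0.002   0.0018 -1.    ] F [ 0.1128  0.2331 -0.9565] T [ 0.0204 -0.1035 -0.0356] w 20.0 q [ 0.3204  0.3535 -1.1374  1.5535  0.3227  1.4386 -0.5177]
shift tool mm [-536.4731 -126.5379    7.1829]
turn tool deg [ 0.1424 -0.0636  0.2028]
```

View pics/r3_side.png

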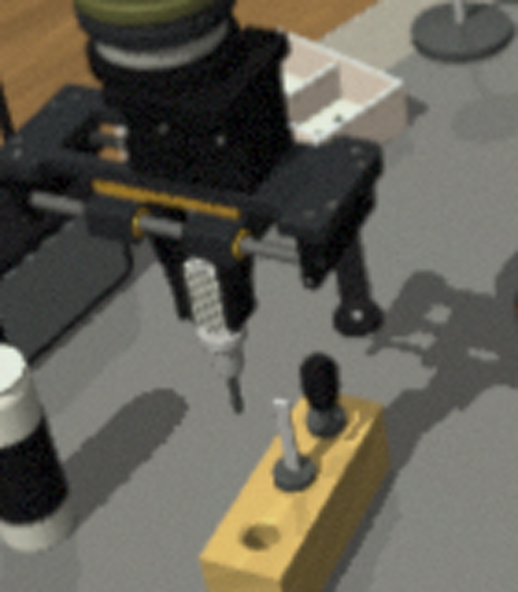

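The punch is held, with its nose tip at (237,410) in the crop and the empty rack hole visible at (262,536). I'll measure the tip height and the hole.

Run:
```python
from h import *
np.set_printoptions(precision=4,suppress=True)
s=load("side",3)
f=lambda x,y:(110+(x+.5)/3.7-.5,120+(y+.5)/3.7-.5)
A=np.array([.4983+.002*0,.3048])
def atplane(p):
    # height where ray comes nearest the vertical axis through A
    c,r=ray(s,*p); k=((A-c[:2])@r[:2])/(r[:2]@r[:2]); X=c+k*r; return X, np.cross(r[:2]/np.linalg.norm(r[:2]),A-X[:2])*1000
for n,p in {"tip":(238,411),"mouth":(230,377),"collar":(222,343)}.items(): print(n,*atplane(f(*p)))
print("hole",onplane(s,*f(262,536),.064))
print("expected proj vertical axis", [(proj(s,[.4983,.3048,z])[0]-[110,120])*3.7 for z in (.26,.2,.165,.14)])
```

```text
tip [0.4988 0.3055 0.1745] -0.846958264930839
mouth [0.4991 0.3059 0.2026] -1.352108016517465
collar [0.4994 0.3063 0.2295] -1.8505241684428175
hole [0.4982 0.3076 0.064 ]
expected proj vertical axis [array([215.5949, 300.6479]), array([231.6471, 378.3525]), array([240.4405, 420.6741]), array([246.4817, 449.6503])]<stdin>:8: DeprecationWarning: Arrays of 2-dimensional vectors are deprecated. Use arrays of 3-dimensional vectors instead. (deprecated in NumPy 2.0)
```

The nose tip is about 83 mm below the TCP, so the nose stands out about 29 mm. I'll travel over to the fixture.

step_arm(
  rows=[
    [[0,0,0],[-20,-5,0],10],
    [[0,0,0],[-38,-9,0],10],
    [[0,0,0],[-38,-9,0],10],
    [[0,0,0],[-38,-9,0],10],
    [[0,0,0],[-38,-9,0],10],
    [[0,0,0],[-38,-9,0],10],
    [[0,0,0],[-38,-9,0],10],
    [[0,0,0],[-38,-9,0],10],
  ],
)

```text
time: 8.97
position: [0.5162, 0.0113, 0.2425]
tool_rot: [-1.802, -2.553, 0.005]
ft_force: [1.2, 0.4, -1.6]
grip_width: 0.233
```

```bash
python3 plan.py .5457 -.2443 .25 18
```

```text
t 8.97 pos [0.5162 0.0113 0.2425] yaw y 19.55 z [-0.0154  0.0069 -0.9999] F [ 1.1694  0.3795 -1.6221] T [-0.027  -0.2319 -0.0161] w 20.3 q [ 0.9642  0.1446 -1.1084  1.7196  0.1228  1.3729  0.1751]
shift tool mm [-250.6958  -57.807    -9.7019]
turn tool deg [-0.7069 -0.6564  1.5503]
```

step_arm(
  rows=[
    [[-0.1,-0.1,0.3],[-36,-8,-2],10],
    [[-0.1,-0.1,0.3],[-36,-8,-2],10],
    [[-0.1,-0.1,0.3],[-36,-8,-2],10],
    [[-0.1,-0.1,0.3],[-36,-8,-2],10],
    [[-0.1,-0.1,0.3],[-36,-8,-2],10],
    [[-0.1,-0.1,0],[-30,-8,-2],10],
    [[0,0,0],[-10,-3,0],10],
    [[0,0,0],[0,0,0],10],
  ],
)

```text
time: 9.63
position: [0.5268, -0.2388, 0.2362]
tool_rot: [-1.859, -2.508, 0.021]
ft_force: [-1.0, 0.7, -2.3]
grip_width: 0.228
```

```bash
python3 plan.py .5457 -.2443 .20 18
```

```text
t 9.63 pos [ 0.5268 -0.2388  0.2362] yaw y 16.9 z [-0.0236  0.0009 -0.9997] F [-1.0382  0.6706 -2.2582] T [ 0.0043 -0.1609 -0.0485] w 19.8 q [ 1.1542  0.3051 -0.9415  1.5822  0.2534  1.4053  0.4817]
shift tool mm [-11.0507  17.3233  35.7345]
turn tool deg [-1.2741 -0.4561 -1.1077]
```

Next: level the tool and approach to about 30 mm above the template.

step_arm(
  rows=[
    [[-0.6,-0.2,-0.5],[-6,8,15],10],
    [[-0.6,-0.2,-0.5],[-5,8,15],10],
    [[0,0,0],[0,0,12],10],
    [[0,0,0],[0,0,12],10],
    [[0,0,0],[0,0,8],10],
    [[0,0,0],[0,0,0],10],
  ],
)

```text
time: 10.13
position: [0.5417, -0.2371, 0.1644]
tool_rot: [-1.835, -2.534, -0.001]
ft_force: [-0.6, -0.4, -1.5]
grip_width: 0.225
```

```bash
python3 plan.py .5457 -.2443 .145 18;  python3 - <<'E'
from bench import optics
from h import *
for n,b in(("side",(230,70,130,110)),("top",(300,120,90,80))):
    d=optics.get_image(n); np.savez(f"{n}4.npz",**d); crop(d,*b,f"f4_{n}.png",6)
E
```

```text
t 10.13 pos [ 0.5417 -0.2371  0.1644] yaw y 18.19 z [-0.01    0.0079 -0.9999] F [-0.6138 -0.3511 -1.4693] T [ 0.0026 -0.0501 -0.0007] w 19.6 q [ 1.1174  0.3847 -0.9215  1.6525  0.3121  1.2752  0.453 ]
shift tool mm [-8.3115  1.6537 19.3455]
turn tool deg [-0.4016 -0.6079  0.1918]
```

View pics/f4_side.png

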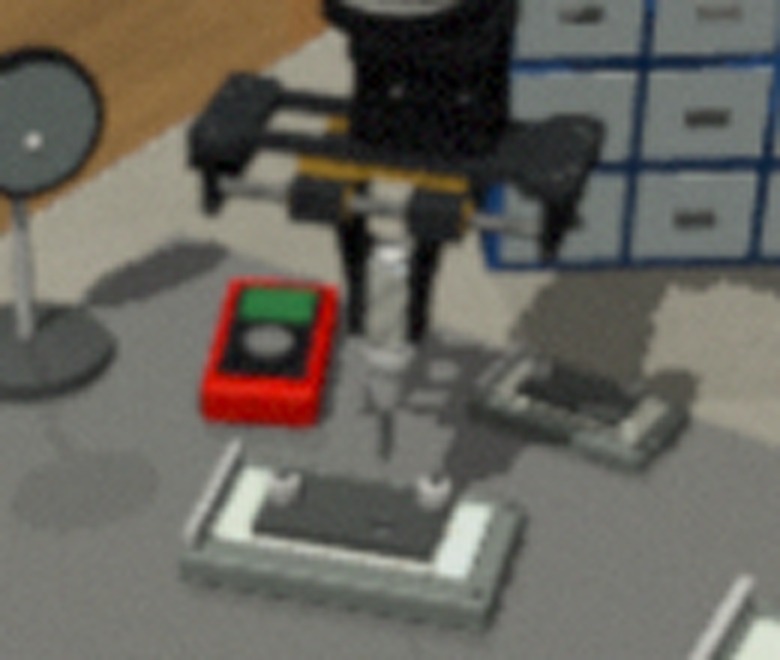

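View pics/f4_top.png

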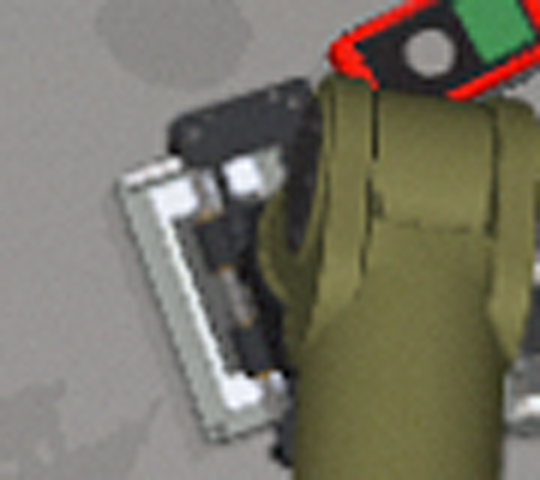

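The side view shows the nose tip at (387,458) and the hole at (380,530). The arm hides the hole in the top view. I'll correct the xy error, level, and go to just above the template.

step_arm(
  rows=[
    [[-0.2,-0.4,0.1],[-7,1,8],10],
    [[-0.1,-0.2,0],[-2,1,8],10],
    [[0,0,0],[0,0,6],10],
    [[0,0,0],[0,0,0],10],
  ],
)

```text
time: 10.57
position: [0.5496, -0.2468, 0.1452]
tool_rot: [1.84, 2.536, -0.002]
ft_force: [-0.8, -0.2, -1.3]
grip_width: 0.231
```

```bash
python3 plan.py .5457 -.2443 .13 18
```

```text
t 10.57 pos [ 0.5496 -0.2468  0.1452] yaw y 18.06 z [ 0.0059 -0.006  -1.    ] F [-0.8403 -0.2105 -1.322 ] T [ 0.05   -0.0849  0.0074] w 20.1 q [ 1.106   0.4091 -0.9059  1.6646  0.3436  1.2275  0.44  ]
shift tool mm [ 3.6679 -2.9637 15.1925]
turn tool deg [0.2172 0.433  0.0617]
```

step_arm(
  rows=[
    [[0.1,0.3,0],[2.5,-2,5],10],
    [[0,0,0],[0,0,5],10],
    [[0,0,0],[0,0,0],10],
    [[0,0,0],[0,0,0],10],
  ],
)

```text
time: 10.9
position: [0.5466, -0.245, 0.1341]
tool_rot: [1.844, 2.54, 0.001]
ft_force: [0.4, 0.3, -2.7]
grip_width: 0.229
```

```bash
python3 plan.py .5457 -.2443 .125 18
```

```text
t 10.9 pos [ 0.5466 -0.245   0.1341] yaw y 18.03 z [ 0.0022 -0.0009 -1.    ] F [ 0.444   0.3249 -2.7174] T [-0.0116 -0.1094 -0.0352] w 19.9 q [ 1.1058  0.417  -0.903   1.68    0.3469  1.212   0.436 ]
shift tool mm [ 0.9871 -0.6677  9.0892]
turn tool deg [0.1066 0.0869 0.0348]
```

step_arm(
  rows=[
    [[0,0,0],[0.8,-0.5,4],10],
    [[0,0,0],[0,0,4],10],
    [[0,0,0],[0,0,0],10],
    [[0,0,0],[0,0,0],10],
  ],
)

```text
time: 11.23
position: [0.5461, -0.2444, 0.1256]
tool_rot: [1.844, 2.54, 0.001]
ft_force: [-0.5, -0.3, -1.7]
grip_width: 0.23
```

```bash
python3 plan.py .5457 -.2443 .11 18;  python3 - <<'E'
from bench import optics
from h import *
d=optics.get_image("side"); np.savez("side5.npz",**d); crop(d,270,115,60,60,"f5_side.png",10)
print(proj(d,[[.5457,-.2443,.032],[.5457,-.2443,.04],[.5457,-.2443,.12]]))
E
```

```text
t 11.23 pos [ 0.5461 -0.2444  0.1256] yaw y 18.03 z [ 0.0028 -0.0012 -1.    ] F [-0.4844 -0.3189 -1.6614] T [-0.0186 -0.1474 -0.0305] w 20.0 q [ 1.103   0.4232 -0.8995  1.6912  0.3533  1.1962  0.4306]
shift tool mm [ 0.2517 -0.3406 15.6208]
turn tool deg [0.1336 0.114  0.0318]
[[293.43363436 156.5427873 ]
 [293.51878705 154.51271342]
 [294.39934906 133.36255512]]
```

View pics/f5_side.png

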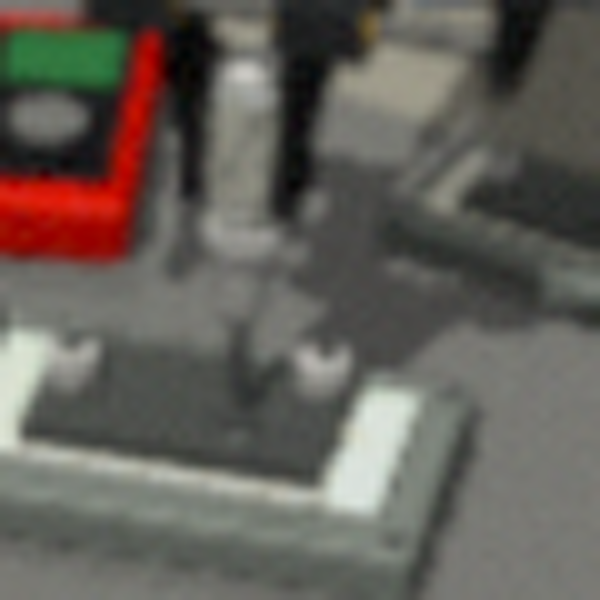

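The tip is at (243,395), directly over the hole at (236,436), and both agree with the predicted columns to about 0.3 px. I'll go down gently and watch the force. Contact with the blank should come at TCP z of about 0.107, or about 0.115 if it lands on the template.

step_arm(
  rows=[
    [[0,0,0],[0,0,3],10],
    [[0,0,0],[0,0,3],10],
    [[0,0,0],[0,0,3],10],
    [[0,0,0],[0,0,0],10],
  ],
)

```text
time: 11.62
position: [0.5463, -0.2446, 0.1161]
tool_rot: [1.844, 2.539, 0.001]
ft_force: [-0.6, -0.5, -3.1]
grip_width: 0.23
```

```bash
python3 plan.py .5457 -.2443 .107 18
```

```text
t 11.62 pos [ 0.5463 -0.2446  0.1161] yaw y 18.03 z [ 0.0034 -0.0016 -1.    ] F [-0.6247 -0.5296 -3.1171] T [ 0.0421 -0.1223 -0.0251] w 20.0 q [ 1.0982  0.4329 -0.8942  1.7005  0.3624  1.1798  0.4241]
shift tool mm [ 0.481  -0.5392  9.1302]
turn tool deg [0.157  0.15   0.0278]
```

step_arm(
  rows=[
    [[0,0.1,0],[0.3,-0.3,2],10],
    [[0,0,0],[0,0,1],10],
    [[0,0,0],[0,0,0],10],
  ],
)

```text
time: 11.87
position: [0.5458, -0.2443, 0.1126]
tool_rot: [1.845, 2.541, 0.003]
ft_force: [-0.5, -0.5, -1.8]
grip_width: 0.226
```

```bash
python3 plan.py .5457 -.2443 .107 18;  python3 - <<'E'
from bench import optics
from h import *
d=optics.get_image("side"); np.savez("side6.npz",**d); crop(d,270,115,60,60,"f6_side.png",10)
E
```

```text
t 11.87 pos [ 0.5458 -0.2443  0.1126] yaw y 18.03 z [ 0.0025  0.0005 -1.    ] F [-0.4597 -0.4823 -1.828 ] T [ 0.0418 -0.1309  0.0079] w 19.7 q [ 1.0976  0.4369 -0.8928  1.7038  0.364   1.1751  0.4231]
shift tool mm [ 0.0538 -0.147   5.5602]
turn tool deg [0.1461 0.0185 0.0271]
```

View pics/f6_side.png

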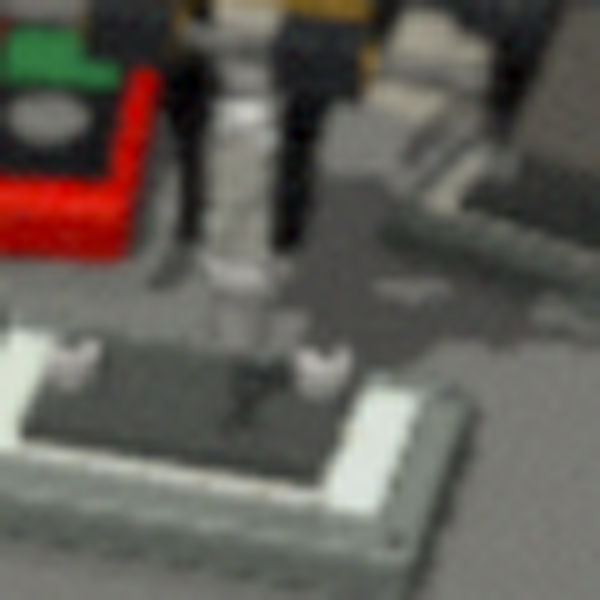

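No contact force yet. The tip at (240,427) appears to be in the hole. I'll continue in 1 mm steps.

step_arm(
  rows=[
    [[0,0,0],[0,0,1.5],10],
    [[0,0,0],[0,0,1],10],
    [[0,0,0],[0,0,0],10],
  ],
)

```text
time: 12.17
position: [0.5462, -0.2444, 0.1106]
tool_rot: [1.845, 2.54, 0.003]
ft_force: [-1.1, 0.2, -0.1]
grip_width: 0.229
```

step_arm(
  rows=[
    [[0,0,0],[0,0,1],10],
    [[0,0,0],[0,0,0.5],10],
    [[0,0,0],[0,0,0],10],
  ],
)

```text
time: 12.42
position: [0.5463, -0.2444, 0.1102]
tool_rot: [1.844, 2.54, 0.002]
ft_force: [-1.3, 0.3, 1.5]
grip_width: 0.229
```

step_arm(
  rows=[
    [[0,0,0],[0,0,1],10],
    [[0,0,0],[0,0,0.5],10],
    [[0,0,0],[0,0,0],10],
  ],
)

```text
time: 12.67
position: [0.5464, -0.2444, 0.1095]
tool_rot: [1.844, 2.539, 0.001]
ft_force: [-2.0, 0.7, 3.0]
grip_width: 0.225
```

Contact began at TCP z of about 0.111, halfway between the blank and template predictions, with a small sideways force towards (-x,+y). The nose may be on the countersink, so I'll look before pressing.

```bash
python3 plan.py .5457 -.2443 .107 18;  python3 - <<'E'
from bench import optics
from h import *
np.set_printoptions(precision=4,suppress=True,linewidth=200)
d=optics.get_image("side"); np.savez("side7.npz",**d)
s0=load("side")
def z(d): return cv2.resize(d["frame"][135:172,270:320,::-1],None,fx=14,fy=14,interpolation=cv2.INTER_CUBIC)[:, :]
a=cv2.resize(z(d),(392,290)); b=cv2.resize(z(s0),(392,290))
cv2.imwrite("pics/f7.png",np.hstack([a,b]))
g=cv2.cvtColor(d["frame"],cv2.COLOR_RGB2GRAY)[148:164,286:304];print(g)
# template edges as seen by side: use known template geometry predicted from top
c=np.array([.5650,-.2460]);ex=np.array([.9397,.342]);ey=np.array([-.342,.9397])
for sx,sy in((-50,28),(50,28),(-50,-28),(50,-28)): print(sx,sy,proj(s0,np.r_[c+ex*sx/1e3+ey*sy/1e3,.032]))
E
```

```text
t 12.67 pos [ 0.5464 -0.2444  0.1095] yaw y 18.02 z [ 0.0029 -0.0013 -1.    ] F [-2.0126  0.671   2.9965] T [ 0.1793  0.4313 -0.0138] w 19.6 q [ 1.0943  0.4403 -0.8905  1.7063  0.3687  1.1695  0.4192]
shift tool mm [ 0.2805 -0.6541  2.5134]
turn tool deg [0.1352 0.12   0.0241]
[[116 112 114 118 116 110 122 124 118 105 101 116 119 107  87  75  73  78]
 [ 93 101  98 109 105 106 119 120 112  93 101 118 109  97  96  90  75  90]
 [ 82  86  89  90  88  92 105 115 103  87  83  94  91  96 135 139 103 129]
 [ 79  80  78  83  79  79  84  88  81  66  61  63  68 102 153 174 162 163]
 [ 82  78  81  78  79  75  75  63  56  51  52  52  56  92 140 159 156 147]
 [ 80  79  82  81  80  79  78  75  56  46  50  55  56  88 124 136 134 123]
 [ 80  81  80  76  80  76  75  66  53  55  69  69  72  82 103 111 113  94]
 [ 80  79  76  82  81  75  69  56  53  61  79  78  78  79  79  86  84  77]
 [ 81  77  80  79  81  78  71  59  53  67  77  79  83  81  72  80  75  76]
 [ 79  77  80  77  79  75  63  55  53  65  75  80  76  81  79  79  78  82]
 [ 77  79  78  79  77  78  69  69  74  68  78  75  76  75  77  79  74  91]
 [ 71  70  76  77  75  74  74  74  73  72  71  76  78  80  75  79  74 100]
 [ 75  72  65  65  66  71  66  67  69  69  71  71  77  79  80  79  81 142]
 [140 121 102  89  79  77  76  71  64  64  59  65  64  70  74  80 112 177]
 [185 186 180 176 156 151 145 122 103  93  84  76  76  71  66  77 140 207]
 [146 158 159 162 165 183 183 184 180 176 159 150 143 119 107 112 162 215]]
-50 28 [[301.966  161.6742]]
50 28 [[271.5655 156.6945]]
-50 -28 [[305.6878 151.8814]]
50 -28 [[276.1224 147.2069]]
```

View pics/f7.png

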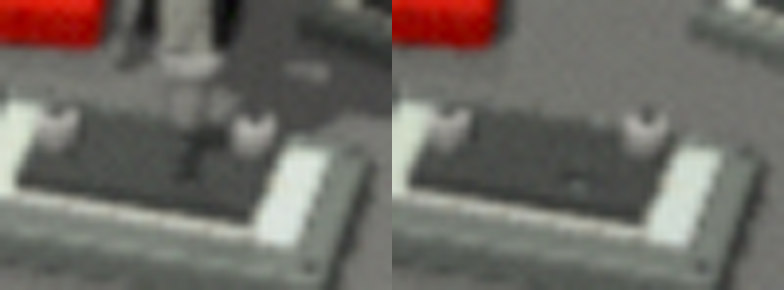

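The nose shows down to row 157.5 (z about 0.028), and the side force points to (-x,+y). That fits contact on the countersink edge, about 3 mm short of centre, and the side view's bright spot also suggests the hole lies about 2 mm that way. I'll back up, move to about (0.5438,-0.2422), and retry.

step_arm(
  rows=[
    [[0,0,0],[0,0,-3],10],
    [[0,0,0],[0,0,-2],10],
    [[0,0,0],[0,0,0],10],
  ],
)

```text
time: 12.97
position: [0.5467, -0.2445, 0.114]
tool_rot: [1.844, 2.539, 0.002]
ft_force: [0.9, 0.3, -1.4]
grip_width: 0.224
```

```bash
python3 plan.py .5438 -.2422 .1146 18
```

```text
t 12.97 pos [ 0.5467 -0.2445  0.114 ] yaw y 18.03 z [ 0.0041 -0.001  -1.    ] F [ 0.9082  0.3194 -1.4069] T [-0.0134 -0.147  -0.0675] w 19.5 q [ 1.0972  0.4356 -0.8932  1.7021  0.3641  1.1758  0.4229]
shift tool mm [ 3.0742 -2.015  -0.6532]
turn tool deg [0.2036 0.125  0.0285]
```

step_arm(
  rows=[
    [[0.1,0.1,0],[1.5,-1,-0.5],10],
    [[0.1,0,0],[1,-0.5,0],10],
    [[0,0,0],[0,0,0],10],
    [[0,0,0],[0,0,0],10],
  ],
)

```text
time: 13.3
position: [0.5439, -0.2424, 0.1134]
tool_rot: [-1.846, -2.541, -0.0]
ft_force: [0.2, 0.8, -2.9]
grip_width: 0.221
```

```bash
python3 plan.py .5438 -.2422 .112 18
```

```text
t 13.3 pos [ 0.5439 -0.2424  0.1134] yaw y 18.02 z [-0.0005  0.0004 -1.    ] F [ 0.25    0.8105 -2.9238] T [-0.081  -0.1058 -0.0089] w 19.3 q [ 1.098   0.4327 -0.8944  1.7068  0.3616  1.1782  0.4219]
shift tool mm [ 0.2046 -0.0751  1.4351]
turn tool deg [-0.0222 -0.0306  0.0223]
```

step_arm(
  rows=[
    [[0,0,0],[0,0,1.5],10],
    [[0,0,0],[0,0,1],10],
    [[0,0,0],[0,0,0],10],
  ],
)

```text
time: 13.55
position: [0.544, -0.2424, 0.1107]
tool_rot: [-1.846, -2.542, -0.0]
ft_force: [-0.4, -0.1, -0.7]
grip_width: 0.229
```

step_arm(
  rows=[
    [[0,0,0],[0,0,1],10],
    [[0,0,0],[0,0,0.5],10],
    [[0,0,0],[0,0,0],10],
  ],
)

```text
time: 13.8
position: [0.5442, -0.2424, 0.1101]
tool_rot: [-1.846, -2.542, 0.001]
ft_force: [-1.0, 0.6, 1.3]
grip_width: 0.231
```

step_arm(
  rows=[
    [[0,0,0],[0,0,1],10],
    [[0,0,0],[0,0,0.5],10],
    [[0,0,0],[0,0,0],10],
  ],
)

```text
time: 14.05
position: [0.5443, -0.2424, 0.1095]
tool_rot: [1.846, 2.542, -0.002]
ft_force: [-1.3, 0.5, 2.8]
grip_width: 0.227
```

```bash
python3 plan.py .5438 -.2422 .112 18
```

```text
t 14.05 pos [ 0.5443 -0.2424  0.1095] yaw y 18.02 z [-0.0005 -0.0009 -1.    ] F [-1.2735  0.4905  2.7741] T [ 0.1308  0.4177 -0.0049] w 19.8 q [ 1.0948  0.4371 -0.8918  1.7101  0.3667  1.1717  0.4179]
shift tool mm [ 0.3818 -0.3765 -2.4637]
turn tool deg [-0.0451  0.038   0.0216]
```

Contact came at the same height after a 3 mm sideways shift, so this is a flat surface: either the blank (nose about 33 mm) or the template (nose about 25 mm). I'll measure the nose length more carefully in the earlier picture.

Run:
```python
from h import *
np.set_printoptions(precision=4,suppress=True,linewidth=220)
s=load("side",3)
crop(s,155,180,40,60,"n3.png",10)
g=cv2.cvtColor(s["frame"],cv2.COLOR_RGB2GRAY)
print("cols 164..182");
for r in range(205,236): print(r,g[r,162:184])
# predicted rows for origin height o=.2048 axis (.4983+,.3048)
for n,dz in dict(captop=96,sleevetop=86,sleevebot=40,collartop=36,collarbot=28,mouth=0,n20=-20,n26=-25.5,n28=-28,n30=-30,n33=-33.5).items():
    print(n,proj(s,[.4983,.3048,.2048+dz/1e3])[0])
```

```text
cols 164..182
205 [100 141 142 141 120 123 123 133  80  32  17  18   8   9  22  65 115 128 130 128 130 128]
206 [ 95 137 120 127 123 137 148 142 101  39  20  13  11  10  55 111 127 131 131 130 127 131]
207 [105 123 124 141 142 143 147 124 110  45  23  13  16  43  86 128 128 130 130 132 129 131]
208 [126 142 165 158 141 123 128 127 135  70  33  25  31  61  94 127 130 130 131 130 130 134]
209 [133 159 182 173 130 142 131 153 157 129  79  58  66  88  91 123 131 132 129 130 129 131]
210 [130 154 181 182 169 169 161 163 167 167 123 127 130  94  88 126 133 128 133 131 129 129]
211 [131 131 159 179 179 178 177 178 179 176 162 138 113  90 103 127 131 133 132 131 129 131]
212 [127 130 142 150 166 170 175 179 165 147 138 117  97  99 123 129 132 130 131 131 130 132]
213 [133 129 131 137 145 152 156 154 144 130 122 106  92 101 129 128 131 130 128 132 129 130]
214 [129 132 127 122 139 149 150 141 130 121 104  87  84 102 127 128 130 130 131 130 128 131]
215 [130 132 129 126 131 135 114 121 106  99  92  83  80  91 129 130 131 130 130 130 132 129]
216 [128 130 130 129 131 129 128 134 124 117  89  89
[... 1420 characters left out ...]
26 131 130 131 130 128 131 132]
232 [133 131 128 131 132 129 129 131 132 129 129 125 120 126 130 129 131 131 128 131 130 125]
233 [127 130 129 130 131 129 129 129 130 131 130 127 130 129 129 129 129 130 128 131 128 132]
234 [132 132 127 129 130 128 132 132 129 130 132 131 129 129 130 129 129 130 131 131 132 130]
235 [131 131 128 132 132 134 131 131 132 133 132 132 132 130 130 129 131 132 130 130 130 132]
captop [165.1123 185.8759]
sleevetop [165.9023 189.733 ]
sleevebot [169.401  206.7518]
collartop [169.6951 208.1777]
collarbot [170.2787 211.0046]
mouth [172.2728 220.6438]
n20 [173.6528 227.2949]
n26 [174.026  229.0909]
n28 [174.1947 229.9027]
n30 [174.3293 230.55  ]
n33 [174.5641 231.6785]
```

View pics/n3.png

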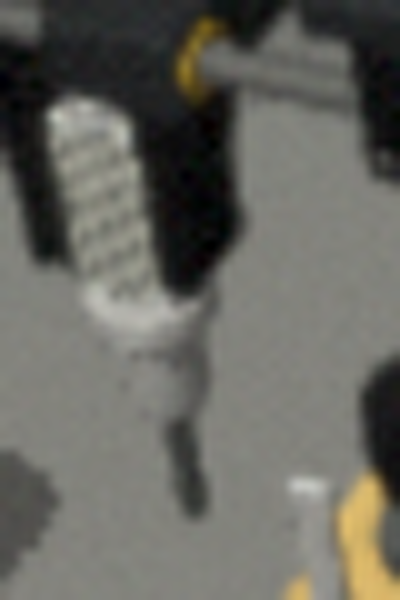

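The mouth-to-tip distance in the image is about 10.8 px, where 33.5 mm of nose would give 11.0 px and 25.5 mm only 8.4 px. So the nose stands out about 33 mm and the tip is on the blank, inside the hole. The same height at both spots fits this. I'll lift slightly, take the midpoint between the two spots and press there.

step_arm(
  rows=[
    [[0,0,0],[0,0,-2],10],
    [[0,0,0],[-0.5,0.4,-1],10],
    [[0,0,0],[0,0,0],10],
  ],
)

```text
time: 14.3
position: [0.545, -0.2428, 0.1119]
tool_rot: [1.846, 2.542, -0.0]
ft_force: [0.8, 0.4, -1.6]
grip_width: 0.224
```

```bash
python3 plan.py .5450 -.2432 .1112 18
```

```text
t 14.3 pos [ 0.545  -0.2428  0.1119] yaw y 18.03 z [ 0.0002 -0.0005 -1.    ] F [ 0.7652  0.382  -1.6326] T [ 0.0041 -0.1624  0.039 ] w 19.5 q [ 1.0955  0.4359 -0.8927  1.7063  0.3648  1.1754  0.4199]
shift tool mm [-0.3672 -0.1123  0.6937]
turn tool deg [0.0012 0.0316 0.0286]
```

step_arm(
  rows=[
    [[0,0,0],[0,0,1.5],10],
    [[0,0,0],[0,0,1.5],10],
  ],
  grip_force=60,
)

```text
time: 14.47
position: [0.5453, -0.243, 0.1089]
tool_rot: [1.846, 2.541, -0.0]
ft_force: [-1.8, -0.5, 5.2]
grip_width: 0.227
```

step_arm(
  rows=[
    [[0,0,0],[0,0,1.5],10],
    [[0,0,0],[0,0,1.5],10],
  ],
)

```text
time: 14.63
position: [0.5455, -0.243, 0.1071]
tool_rot: [1.846, 2.541, -0.001]
ft_force: [-3.4, 1.2, 8.0]
grip_width: 0.226
```

step_arm(
  rows=[
    [[0,0,0],[0,0,1.5],10],
    [[0,0,0],[0,0,1.5],10],
  ],
)

```text
time: 14.8
position: [0.5456, -0.243, 0.1062]
tool_rot: [1.846, 2.541, -0.003]
ft_force: [-3.5, 1.2, 9.0]
grip_width: 0.229
```

The force follows the spring: 10.7 N at about 4.2 mm, so contact was at about 0.1104 and the snap is due at about 0.1044. Single rows from here.

step_arm(
  rows=[
    [[0,0,0],[0,-0.4,2],10],
  ],
)

```text
time: 14.88
position: [0.5455, -0.243, 0.1056]
tool_rot: [1.845, 2.54, -0.004]
ft_force: [-3.1, 1.5, 10.5]
grip_width: 0.227
```

step_arm(
  rows=[
    [[0,0,0],[0,-0.3,2],10],
  ],
)

```text
time: 14.97
position: [0.5456, -0.2429, 0.1051]
tool_rot: [1.845, 2.54, -0.005]
ft_force: [-3.8, 0.9, 10.0]
grip_width: 0.231
```

step_arm(
  rows=[
    [[0,0,0],[0,-0.3,2.2],10],
  ],
)

```text
time: 15.05
position: [0.5456, -0.2429, 0.1045]
tool_rot: [1.845, 2.54, -0.006]
ft_force: [-3.7, 1.1, 10.4]
grip_width: 0.229
```

```bash
python3 plan.py .5450 -.2432 .1112 18
```

```text
t 15.05 pos [ 0.5456 -0.2429  0.1045] yaw y 18.01 z [ 0.0001 -0.0044 -1.    ] F [-3.7122  1.1392 10.3746] T [ 0.3402  0.9866 -0.0392] w 19.9 q [ 1.0885  0.4434 -0.8876  1.7131  0.3756  1.1629  0.4108]
shift tool mm [-0.1166 -0.6494 -6.6688]
turn tool deg [-0.0747  0.242   0.0098]
```

step_arm(
  rows=[
    [[0,0.1,0],[0,-0.3,2.2],10],
  ],
)

```text
time: 15.13
position: [0.5456, -0.2429, 0.104]
tool_rot: [1.845, 2.54, -0.005]
ft_force: [-3.2, 0.0, 10.2]
grip_width: 0.231
```

step_arm(
  rows=[
    [[0,0.1,0],[0,-0.3,2.2],10],
  ],
)

```text
time: 15.22
position: [0.5456, -0.243, 0.1034]
tool_rot: [1.846, 2.541, -0.005]
ft_force: [-3.1, 1.1, 11.0]
grip_width: 0.227
```

The force has levelled off near 12.5 N while the TCP moved on, so the punch may be slipping in the grip. I'll check the picture.

Run:
```python
from bench import optics,status
from h import *
d=optics.get_image("side"); np.savez("side8.npz",**d)
z=lambda d:cv2.resize(d["frame"][110:165,270:318,::-1],None,fx=8,fy=8,interpolation=cv2.INTER_CUBIC)
cv2.imwrite("pics/f8.png",np.hstack([z(load("side",7)),z(d)]))
s=status.get_state();print(s["position"],s["ft_force"])
for k in (7,8):
    g=cv2.cvtColor(load("side",k)["frame"],cv2.COLOR_RGB2GRAY)[112:160,290:298]; print(g[:,2:5].mean(1).round().astype(int))
print(proj(d,[.545,-.243,.1]),proj(d,[.545,-.243,.09]))
```

```text
[ 0.54552709 -0.24301438  0.10323955] [-3.47063961  0.99581115  9.56648252]
[ 33  50  84 123 144 149 135 117  96  89 108 117 102 103 160 168 157 138
 128 131 129 131 134 135 131 131 127 125 125 119 148 153 136 110 116 124
 121 117 108  84  65  70  65  59  61  57  71  74]
[ 15  25  32  50  90 125 144 148 129 112  95  84 100 116 103 105 162 173
 159 139 130 127 127 132 133 133 135 131 130 126 125 119 146 152 138 105
 111 122 121 118 107  78  62  71  65  56  63  71]
[[294.132855   139.05793604]] [[294.02162099 141.73924918]]
```

View pics/f8.png

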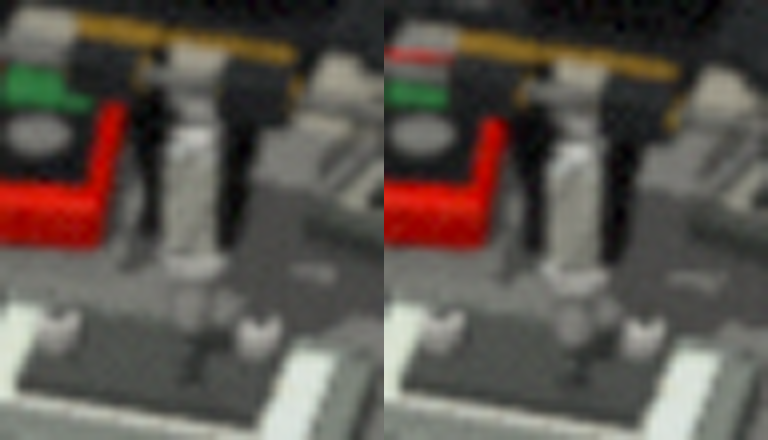

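There was no slip: the punch moved down with the gripper, about 2 px in both. The nose is about 7 mm in, so it is passing the snap point steadily rather than jumping. The force should now fall, so I'll take small rows to confirm that without reaching the stop at TCP z of about 0.1015.

step_arm(
  rows=[
    [[0,0,0],[0,-0.3,1.9],10],
  ],
)

```text
time: 15.35
position: [0.5455, -0.243, 0.1029]
tool_rot: [1.845, 2.541, -0.006]
ft_force: [-4.0, 1.3, 9.7]
grip_width: 0.229
```

```bash
python3 plan.py .5450 -.2432 .1112 18
```

```text
t 15.35 pos [ 0.5455 -0.243   0.1029] yaw y 18.02 z [-0.0011 -0.0036 -1.    ] F [-4.0194  1.3034  9.7407] T [ 0.419   0.936  -0.0417] w 19.9 q [ 1.0873  0.4463 -0.8863  1.7134  0.3772  1.1619  0.4102]
shift tool mm [-0.0571 -0.5734 -8.3178]
turn tool deg [-0.1253  0.1756  0.0225]
```

step_arm(
  rows=[
    [[0,0,0],[0,-0.3,1.9],10],
  ],
)

```text
time: 15.43
position: [0.5455, -0.243, 0.1023]
tool_rot: [1.845, 2.541, -0.006]
ft_force: [-3.5, 1.0, 8.8]
grip_width: 0.228
```

step_arm(
  rows=[
    [[0,0,0],[0,-0.3,1.7],10],
  ],
)

```text
time: 15.52
position: [0.5453, -0.2429, 0.1018]
tool_rot: [1.845, 2.541, -0.007]
ft_force: [-2.9, 1.5, 6.2]
grip_width: 0.231
```

The force has fallen from about 12.7 N to 7.9 N, so the spring has snapped and the nose is about 8.5 mm in, short of the stop. I'll lift straight up.

step_arm(
  rows=[
    [[0,0,0],[0,0,-2],10],
    [[0,0,0],[0,0,-4],10],
    [[0,0,0],[0,0,-6],10],
    [[0,0,0],[0,0,-10],10],
    [[0,0,0],[0,0,-10],10],
    [[0,0,0],[0,0,-15],10],
    [[0,0,0],[0,0,0],10],
  ],
)

```text
time: 16.1
position: [0.5456, -0.2421, 0.1525]
tool_rot: [1.844, 2.542, -0.007]
ft_force: [1.4, -0.5, -2.0]
grip_width: 0.225
```

```bash
python3 plan.py .526 -.235 .25 18;python3 - <<'E'
from bench import optics
from h import *
d=optics.get_image("side"); np.savez("side9.npz",**d)
crop(d,260,90,80,80,"f9.png",7)
E
```

```text
t 16.1 pos [ 0.5456 -0.2421  0.1525] yaw y 18.07 z [-0.0013 -0.0044 -1.    ] F [ 1.4354 -0.4985 -2.0171] T [ 0.0218 -0.2471 -0.0896] w 19.6 q [ 1.1093  0.3964 -0.9126  1.6637  0.3331  1.2451  0.4411]
shift tool mm [ 12.4538 -16.7235 -97.4742]
turn tool deg [-0.15    0.2138  0.0694]
```

View pics/f9.png

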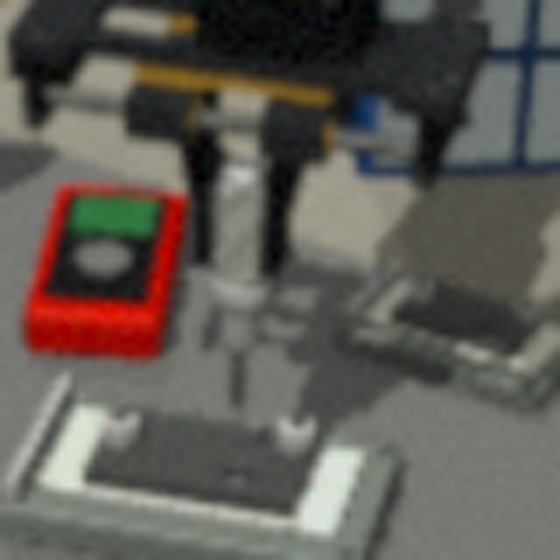

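The nose has sprung out, with its tip at (237,405), and the punch is upright. Next: rise and travel back over the rack.

step_arm(
  rows=[
    [[0,0.1,0],[0,0,-25],10],
    [[0,0.1,0],[0,0,-35],10],
    [[0,0,0],[0,0,-30],10],
    [[0,0,0],[10,2,-10],10],
    [[0,0,0],[25,5,0],10],
    [[0,0,0],[36,9,0],10],
    [[0,0,0],[36,9,0],10],
    [[0,0,0],[36,9,0],10],
    [[0,0,0],[36,9,0],10],
  ],
)

```text
time: 16.9
position: [0.526, -0.0617, 0.2445]
tool_rot: [-1.863, -2.511, 0.01]
ft_force: [1.7, 0.3, -2.3]
grip_width: 0.225
```

```bash
python3 plan.py .4997 .3058 .25 18
```

```text
t 16.9 pos [ 0.526  -0.0617  0.2445] yaw y 16.85 z [-0.0154  0.0034 -0.9999] F [ 1.6605  0.2902 -2.3057] T [ 0.0503 -0.2038 -0.0367] w 19.6 q [ 1.0245  0.1766 -1.0517  1.6875  0.152   1.3834  0.2428]
shift tool mm [359.3867  81.3142  -3.8036]
turn tool deg [-0.7805 -0.4505 -1.1503]
```

step_arm(
  rows=[
    [[-0.1,-0.1,-0.2],[38,9,-2],10],
    [[-0.1,-0.1,-0.2],[38,9,-2],10],
    [[-0.1,-0.1,-0.2],[38,9,-2],10],
    [[-0.1,0,-0.2],[38,9,-2],10],
    [[-0.1,0,-0.2],[38,9,-2],10],
  ],
)

```text
time: 17.32
position: [0.5054, 0.1429, 0.2478]
tool_rot: [-1.848, -2.531, 0.015]
ft_force: [1.3, 0.7, -1.7]
grip_width: 0.226
```

```bash
python3 plan.py .4997 .3058 .25 18
```

```text
t 17.32 pos [0.5054 0.1429 0.2478] yaw y 17.75 z [-0.0121 -0.0034 -0.9999] F [ 1.3316  0.7178 -1.6637] T [ 0.0184 -0.2595 -0.0139] w 19.6 q [ 0.7365  0.1889 -1.1706  1.6931  0.1747  1.3895 -0.1518]
shift tool mm [156.9412  44.1667  -2.7054]
turn tool deg [-0.7165 -0.0285 -0.2538]
```

step_arm(
  rows=[
    [[-0.2,0,0],[35,10,-2],10],
    [[-0.2,0,0],[35,10,-2],10],
    [[-0.1,0,0],[35,10,-2],10],
    [[0,0,0],[25,8,0],10],
    [[0,0,0],[8,3,0],10],
    [[0,0,0],[0,0,0],10],
    [[0,0,0],[0,0,0],10],
  ],
)

```text
time: 17.9
position: [0.4876, 0.3073, 0.2449]
tool_rot: [-1.819, -2.548, 0.012]
ft_force: [-0.0, 0.4, -2.6]
grip_width: 0.226
```

```bash
python3 plan.py .4997 .3058 .25 18
```

```text
t 17.9 pos [0.4876 0.3073 0.2449] yaw y 18.97 z [-0.0136  0.0004 -0.9999] F [-0.0127  0.4467 -2.5884] T [-0.0196 -0.1699  0.0288] w 19.7 q [ 0.3309  0.3649 -1.1602  1.5798  0.3267  1.428  -0.5241]
shift tool mm [-5.3159 10.9251 -5.2271]
turn tool deg [-0.7336 -0.2693  0.9656]
```

Fine alignment above the hole.

step_arm(
  rows=[
    [[-0.4,-0.1,0.5],[-3,6,5],10],
    [[-0.1,0,0.2],[-1,2,10],10],
    [[0,0,0],[0,0,10],10],
    [[0,0,0],[0,0,8],10],
    [[0,0,0],[0,0,0],10],
    [[0,0,0],[0,0,0],10],
  ],
)

```text
time: 18.4
position: [0.4983, 0.2978, 0.2048]
tool_rot: [-1.854, -2.534, 0.012]
ft_force: [-0.0, -0.2, -2.0]
grip_width: 0.228
```

```bash
python3 plan.py .4997 .3058 .165 18
```

```text
t 18.4 pos [0.4983 0.2978 0.2048] yaw y 17.63 z [-0.0064 -0.0051 -1.    ] F [-0.0049 -0.2045 -1.9889] T [ 0.0334 -0.1358  0.003 ] w 19.9 q [ 0.3231  0.396  -1.1301  1.6292  0.364   1.359  -0.5505]
shift tool mm [ 7.3756  4.0351 39.7887]
turn tool deg [-0.4371  0.1663 -0.3734]
```

step_arm(
  rows=[
    [[-0.2,0.1,-0.2],[5,3,2],10],
    [[-0.1,0,0],[1,1,3],10],
    [[0,0,0],[0,0,0],10],
    [[0,0,0],[0,0,0],10],
  ],
)

```text
time: 18.73
position: [0.5014, 0.3044, 0.1995]
tool_rot: [1.853, 2.537, -0.003]
ft_force: [0.3, -0.1, -2.3]
grip_width: 0.229
```

```bash
python3 plan.py .4997 .3058 .165 18
```

```text
t 18.73 pos [0.5014 0.3044 0.1995] yaw y 17.71 z [-0.0009 -0.0014 -1.    ] F [ 0.2743 -0.0631 -2.2514] T [-0.024  -0.1548 -0.0198] w 20.0 q [ 0.3053  0.4089 -1.1234  1.6274  0.3768  1.347  -0.5628]
shift tool mm [ 1.9176 -1.0993 34.5269]
turn tool deg [-0.0748  0.059  -0.2859]
```

step_arm(
  rows=[
    [[0,0,-0.2],[1.5,-1,8],10],
    [[0,0,0],[0,0,8],10],
    [[0,0,0],[0,0,8],10],
    [[0,0,0],[0,0,0],10],
    [[0,0,0],[0,0,0],10],
  ],
)

```text
time: 19.15
position: [0.4995, 0.3064, 0.1733]
tool_rot: [1.846, 2.541, -0.001]
ft_force: [-0.6, -0.5, -1.9]
grip_width: 0.228
```

```bash
python3 plan.py .4998 .3058 .15 18;python3 - <<'E'
from bench import optics
from h import *
d=optics.get_image("side"); np.savez("side10.npz",**d)
crop(d,140,170,90,100,"r10.png",6)
E
```

```text
t 19.15 pos [0.4995 0.3064 0.1733] yaw y 18.01 z [-0.0002 -0.0009 -1.    ] F [-0.6426 -0.5107 -1.9358] T [-0.0061 -0.1259  0.0142] w 19.8 q [ 0.2918  0.4291 -1.1111  1.6622  0.3977  1.3016 -0.5777]
shift tool mm [-0.593   0.0936 23.3474]
turn tool deg [-0.0301  0.0474  0.0057]
```

View pics/r10.png

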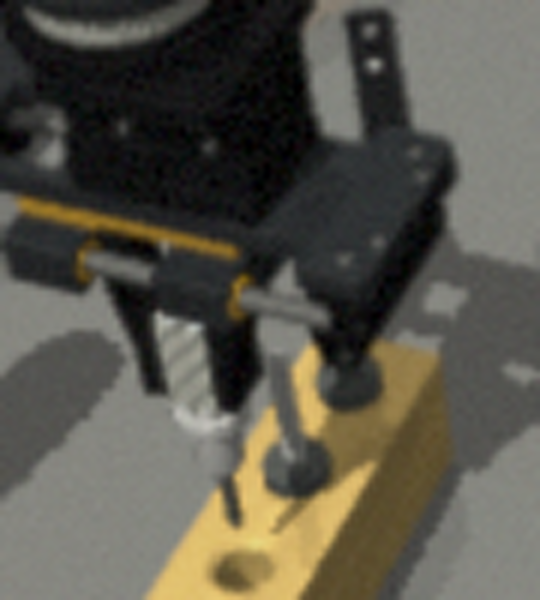

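The tip at (237,525) lines up with the hole at (244,570), allowing for perspective. I'll lower it.

step_arm(
  rows=[
    [[0,0,0],[-0.4,0,6],10],
    [[0,0,0],[0,0,6],10],
    [[0,0,0],[0,0,6],10],
    [[0,0,0],[0,0,6],10],
    [[0,0,0],[0,0,0],10],
  ],
)

```text
time: 19.62
position: [0.4999, 0.3056, 0.1471]
tool_rot: [1.847, 2.541, -0.001]
ft_force: [-0.4, -0.7, -3.0]
grip_width: 0.226
```

```bash
python3 plan.py .4998 .3058 .125 18
```

```text
t 19.62 pos [0.4999 0.3056 0.1471] yaw y 17.97 z [ 0.0001 -0.001  -1.    ] F [-0.4408 -0.6993 -3.0076] T [ 0.0143 -0.1198  0.0214] w 19.6 q [ 0.279   0.4524 -1.0938  1.6926  0.4212  1.2579 -0.594 ]
shift tool mm [ 0.2153 -0.0806 22.1296]
turn tool deg [-0.0135  0.0543 -0.0346]
```

step_arm(
  rows=[
    [[0,0,0],[0,0,6],10],
    [[0,0,0],[0,0,6],10],
    [[0,0,0],[0,0,6],10],
    [[0,0,0],[0,0,5],10],
    [[0,0,0],[0,0,0],10],
  ],
)

```text
time: 20.03
position: [0.4999, 0.3054, 0.1213]
tool_rot: [1.847, 2.541, -0.002]
ft_force: [-0.1, -0.7, -1.5]
grip_width: 0.226
```

```bash
python3 plan.py .4998 .3058 .1 18
```

```text
t 20.03 pos [0.4999 0.3054 0.1213] yaw y 17.96 z [-0.0004 -0.0011 -1.    ] F [-0.0934 -0.7334 -1.5406] T [-0.0452 -0.0695  0.0043] w 19.7 q [ 0.2634  0.4779 -1.0748  1.7197  0.4465  1.2163 -0.6118]
shift tool mm [ 0.3843  0.0292 21.272 ]
turn tool deg [-0.042   0.0516 -0.0448]
```

step_arm(
  rows=[
    [[0,0,0],[0.3,0,4],10],
    [[0,0,0],[0,0,4],10],
    [[0,0,0],[0,0,4],10],
    [[0,0,0],[0,0,0],10],
  ],
)

```text
time: 20.37
position: [0.4999, 0.3059, 0.108]
tool_rot: [1.847, 2.541, -0.001]
ft_force: [0.3, 0.4, -2.7]
grip_width: 0.23
```

step_arm(
  rows=[
    [[0,0,0],[0,0,4],10],
    [[0,0,0],[0,0,4],10],
    [[0,0,0],[0,0,3],10],
    [[0,0,0],[0,0,0],10],
  ],
)

```text
time: 20.7
position: [0.5001, 0.306, 0.096]
tool_rot: [1.847, 2.54, -0.001]
ft_force: [-0.7, 0.1, -2.4]
grip_width: 0.229
```

```bash
python3 plan.py .4998 .3058 .0895 18
```

```text
t 20.7 pos [0.5001 0.306  0.096 ] yaw y 17.95 z [ 0.0001 -0.0006 -1.    ] F [-0.7301  0.097  -2.4163] T [ 0.004  -0.1085  0.0241] w 19.9 q [ 0.2454  0.5047 -1.054   1.7431  0.4736  1.1756 -0.6312]
shift tool mm [-0.0873 -0.3318  6.5483]
turn tool deg [-0.0054  0.0373 -0.0468]
```

step_arm(
  rows=[
    [[0,0,0],[0,0,2],10],
    [[0,0,0],[0,0,1.5],10],
    [[0,0,0],[0,0,1],10],
    [[0,0,0],[0,0,0],10],
  ],
)

```text
time: 21.03
position: [0.5001, 0.3061, 0.0911]
tool_rot: [1.847, 2.54, -0.0]
ft_force: [-0.3, 0.1, -1.8]
grip_width: 0.227
```

step_arm(
  rows=[
    [[0,0,0],[0,0,1],10],
    [[0,0,0],[0,0,0.7],10],
    [[0,0,0],[0,0,0],10],
  ],
)

```text
time: 21.28
position: [0.5004, 0.3062, 0.0895]
tool_rot: [1.847, 2.54, 0.0]
ft_force: [-0.5, 0.3, -2.8]
grip_width: 0.226
```

step_arm(
  rows=[
    [[0,0,0],[0,0,0.8],10],
    [[0,0,0],[0,0,0.4],10],
    [[0,0,0],[0,0,0],10],
  ],
)

```text
time: 21.53
position: [0.5006, 0.3064, 0.0894]
tool_rot: [1.847, 2.54, 0.001]
ft_force: [0.3, 0.4, -1.3]
grip_width: 0.231
```

```bash
python3 plan.py .4998 .3058 .0895 18
```

```text
t 21.53 pos [0.5006 0.3064 0.0894] yaw y 17.95 z [ 0.0014 -0.0005 -1.    ] F [ 0.334   0.3885 -1.3348] T [ 0.0403 -0.1333  0.0113] w 20.1 q [ 0.2395  0.5122 -1.0478  1.7484  0.482   1.1644 -0.6373]
shift tool mm [-0.3499 -0.908  -0.0829]
turn tool deg [ 0.0644  0.0529 -0.055 ]
```

step_arm(
  rows=[
    [[0,0,0],[0,0,0.8],10],
    [[0,0,0],[0,0,0.5],10],
  ],
)

```text
time: 21.7
position: [0.5006, 0.3065, 0.0892]
tool_rot: [1.847, 2.539, 0.0]
ft_force: [-3.0, -1.2, 4.5]
grip_width: 0.225
```

```bash
python3 plan.py .4998 .3058 .0895 18
python3 - <<'E'
from bench import optics
from h import *
d=optics.get_image("side"); np.savez("side11.npz",**d)
crop(d,140,170,90,100,"r11.png",6)
E
```

```text
t 21.7 pos [0.5006 0.3065 0.0892] yaw y 17.94 z [ 0.0017 -0.0011 -1.    ] F [-3.0383 -1.2248  4.5215] T [-0.4085  0.3672  0.0076] w 19.5 q [ 0.2386  0.5126 -1.0474  1.7482  0.4829  1.1644 -0.6383]
shift tool mm [-0.4295 -1.0268 -0.2533]
turn tool deg [ 0.0755  0.0889 -0.0622]
```

View pics/r11.png

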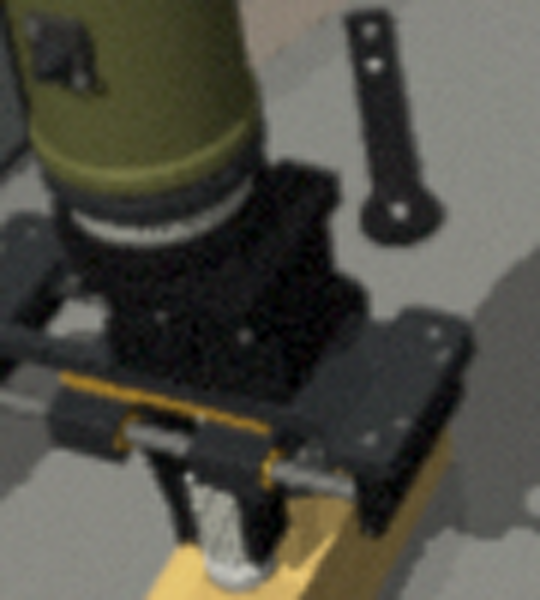

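The collar is on the rack top at (240,573), at the same height as when it was gripped, with about 6 N of support. I'll relax and open the fingers.

step_arm(
  rows=[
    [[0,0,0],[0,0,0],10],
    [[0,0,0],[0,0,0],10],
  ],
  grip_force=5,
)

```text
time: 21.92
position: [0.5008, 0.3067, 0.0892]
tool_rot: [1.846, 2.539, 0.001]
ft_force: [-1.7, -0.6, 0.8]
grip_width: 0.233
```

step_arm(
  rows=[
    [[0,0,0],[0,0,0],22],
    [[0,0,0],[0,0,0],25],
    [[0,0,0],[0,0,0],30],
    [[0,0,0],[0,0,0],40],
    [[0,0,0],[0,0,0],50],
    [[0,0,0],[0,0,0],50],
  ],
)

```text
time: 22.42
position: [0.5015, 0.3073, 0.0887]
tool_rot: [1.846, 2.539, 0.005]
ft_force: [0.5, -0.3, 0.4]
grip_width: 0.486
```

```bash
python3 plan.py .4998 .3058 .20 18
```

```text
t 22.42 pos [0.5015 0.3073 0.0887] yaw y 17.95 z [ 0.0036  0.0013 -1.    ] F [ 0.5125 -0.2666  0.4479] T [ 0.029  -0.1358 -0.0229] w 42.2 q [ 0.2384  0.5134 -1.0469  1.7484  0.4839  1.1608 -0.6384]
shift tool mm [  -0.8719   -1.6398 -111.2652]
turn tool deg [ 0.2159 -0.0055 -0.0528]
```

step_arm(
  rows=[
    [[0,0,0],[0,0,0],50],
    [[0,0,0],[0,-1,-5],50],
    [[0,0,0],[0,0,-10],50],
    [[0,0,0],[0,0,-12],50],
    [[0,0,0],[0,0,-15],50],
    [[0,0,0],[0,0,-20],50],
    [[0,0,0],[0,0,-25],50],
    [[0,0,0],[0,0,-30],50],
    [[0,0,0],[0,0,-30],50],
    [[0,0,0],[0,0,0],50],
  ],
)

```text
time: 23.25
position: [0.4986, 0.3078, 0.2491]
tool_rot: [1.843, 2.542, 0.007]
ft_force: [0.3, 1.5, 0.2]
grip_width: 0.572
```

```bash
python3 plan.py .50 .1 .3 18
```

```text
t 23.25 pos [0.4986 0.3078 0.2491] yaw y 18.1 z [ 0.0044  0.0025 -1.    ] F [0.3342 1.4955 0.2474] T [ 0.1254 -0.1961 -0.0793] w 49.8 q [ 0.323   0.3696 -1.1523  1.5648  0.3416  1.4244 -0.5369]
shift tool mm [-197.9062  -62.9396  -51.4086]
turn tool deg [ 0.2828 -0.0578  0.1028]
```

Move aside so the cameras can see everything.

step_arm(
  rows=[
    [[0,0,0],[-36,-9,-5],50],
    [[0,0,0],[-36,-9,-5],50],
    [[0,0,0],[-36,-9,-5],50],
    [[0,0,0],[-36,-9,-5],50],
    [[0,0,0],[-30,-9,0],50],
    [[0,0,0],[-10,-3,0],50],
    [[0,0,0],[0,0,0],50],
    [[0,0,0],[0,0,0],50],
  ],
)

```text
time: 23.92
position: [0.51, 0.1196, 0.2784]
tool_rot: [1.818, 2.549, 0.021]
ft_force: [-0.5, 0.9, -0.2]
grip_width: 0.576
```

```bash
python3 - <<'E'
from bench import optics
from h import *
for n in("side","top"):
    d=optics.get_image(n); np.savez(f"{n}12.npz",**d)
    e=load(n)
    f=lambda x:cv2.resize(x[:,:,::-1],(400,300),interpolation=cv2.INTER_AREA)
    df=cv2.absdiff(d["frame"],e["frame"])
    cv2.imwrite(f"pics/{n}12.png",np.hstack([f(d["frame"]),f(df)]))
a=lambda k,n,x,y,w,h,s:cv2.resize(load(n,k)["frame"][y:y+h,x:x+w,::-1],None,fx=s,fy=s,interpolation=cv2.INTER_CUBIC)
cv2.imwrite("pics/r12.png",np.hstack([a(0,"side",155,205,70,95,5),a(12,"side",155,205,70,95,5)]))
E
python3 plan.py .50 .1 .3 18
```

```text
t 24.02 pos [0.5098 0.1213 0.2782] yaw y 19.16 z [ 0.0163  0.0059 -0.9998] F [-0.1635 -0.8827  0.7676] T [ 0.018  -0.0732 -0.0379] w 49.7 q [ 0.8536  0.1254 -1.2093  1.6711  0.1189  1.4096 -0.0358]
shift tool mm [-16.8784 -15.8076 -22.0907]
turn tool deg [ 0.9945 -0.0213  1.158 ]
```

View pics/r12.png

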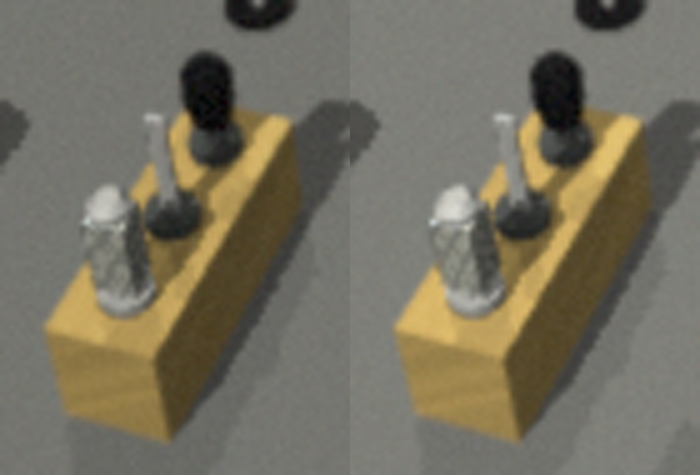

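View pics/side12.png

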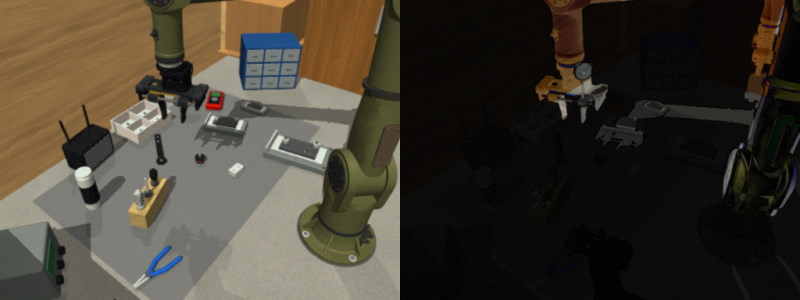

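View pics/top12.png

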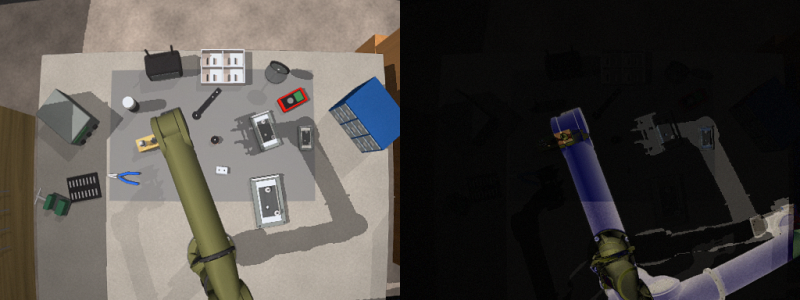

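The rack crop shows the punch hanging upright as before, with its collar on the rack top, and the file and driver unchanged. The difference images show only the arm and its shadow. I'm handing the job in.

```bash
python3 -c "
from bench import order
print(order.close_job())"
```

```text
the job is handed in; nothing more can be done
None
```

The punch was taken from the rack's +y end hole, snapped once on the bracket blank through the template hole, and hung back in its hole. The job was handed in at about 24 s of the 64 s allowed, and no verdict was reported.

**Snap:** The force on the nose rose with the spring to about 12.7 N, then fell to about 7.9 N at about 8.5 mm of travel. I stopped there, short of the hard stop, and the nose sprang out again on lifting. The peak read slightly under the stated 14 N, so it is the fall in force that shows the snap.

**Finding the hole:** The first touch came about 4 mm higher than I expected. I backed off without snapping and tried about 3 mm to the side. Contact came at the same height, so it was a flat surface. Measured again in the picture, the nose stood out about 33 mm rather than 29 mm, so the tip was on the blank. I then pressed midway between the two spots.

**Last checks:** The punch's collar rests on the rack top at the height it was gripped, and the punch hangs upright. Comparing pictures from before and after shows only the arm and its shadow changed. In the last pictures the arm hid part of the rack from the top camera, so the punch itself was checked from the side view only.

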